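Jog the finishing machine round and load a dull ring

ROBOT

A 6-joint arm with a two-finger parallel gripper is mounted at the origin on a cart in front of the work surface, level with it; the furniture and walls round the work are solid. World frame = base frame: x ahead of the robot, y to its left, z up, the work surface at z = 0. Lengths are in m, angles in rad, forces in N, time in s.
With the tool pointing down it reaches from about 0.35 to 0.775 m from the base axis. Payload 7.3 kg.
Tool frame: the origin (TCP) lies between the finger pads; the fingertips stand robot.tcp_to_tips ahead of it and the grasp point (between the pads) lies 2 mm behind it (robot.tcp_to_tips is the distance from the TCP to the fingertips, in m); y points along the fingers, x is the direction in which the jaws open and shut, and the axes are right-handed (so a half turn about y gives the same grasp; the last joint's range is limited). The gripper opens to 92 mm and grips with 3 to 60 N. Pads are 19 mm wide; open, the fingers measure 130 mm over their backs; the gripper's body (75 mm by 190 mm) begins 47 mm behind the grasp point.
Start: joints at [-1.45, 0.342, 1.524, -0, 1.275, -0.146], TCP at [0.138, -0.506, 0.216] pointing down, gripper open.
Joint ranges: [-2.53, 2.53], [-0.77, 2.02], [0.04, 2.7], [-1, 4.14], [0.28, 2.66], [-3.11, 3.11]. Speed limits (rad/s): [2.57, 2.57, 3.14, 3.14, 3.14, 3.14].

INTERFACE

Orientations are given as [roll, pitch, yaw] about the fixed x, y, z axes, in that order (R = Rz(yaw) Ry(pitch) Rx(roll)).
In Python, from cell import status, read_camera, get_calibration, robot gives the robot as it stands.
- The arm moves only by the shell command python3 -m creep 'ROWS' [FORCE]. ROWS is JSON, a list of rows, each an object of numbers: "dx", "dy", "dz": the shift along the tool's x, y, z in m; "rx", "ry", "rz": the turn, a rotation vector about the tool's x, y, z in rad; "gripper": the opening, from 0 (shut) to 1 (fully open). A call has 1 to 20 rows; each row is the pose to reach, as a shift and turn from the pose commanded when the call began, along the tool's axes at that moment; what a row does not reach only later rows make up. A row lasts 1/8 s, in which the tool goes at most 62.5 mm and 10.7 degrees, less where a joint would pass 70% of its speed; a pose out of reach is approached as far as the arm can. A call with a gripper value outside its range is refused whole. The fingers move at their own pace and stop on an object; FORCE is the grip in N (left out, the last holds). Time passes only in rows, so rows that repeat a pose let the fingers close. It gives the time, the measured TCP pose, the force and the opening at its end, in the units of the state.
- status.observe(): the state, without advancing time (a new reading comes with each control period).
- read_camera(name): name is "side" or "top" or "wrist"; returns (picture, depth): 384x512x3 uint8, red, green, blue; 384x512 float32, m along the optical axis (not along the pixel's ray), 0 where there is no reading.
- get_calibration(name): a dict with "fx", "fy", "cx", "cy" (pixels), "xyz" and "rotation" of the camera in the world; the wrist camera has in their place "mount" (4x4, takes a point from camera to tool coordinates, whose origin is the TCP and whose axes are the tool frame's). Camera axes: x right, y down, z forward; pixel columns grow to the right and rows downward; lengths in m; the calibration is good to about 2 mm. The wrist camera is an equidistant fisheye: a pixel r from the principal point sees the ray r / f radians off the axis. A picture is of the moment at which its call begins: read the wrist's pose just before it. get_calibration takes no time and is no camera call.
- robot.hand_in(): hands the job in, once; it reports no verdict.
The state is a dict: "time": time; "qpos": joint angles; "qvel": joint speeds; "joint_efforts": joint torques, N m; "tool_pos": TCP position; "tool_rot": TCP orientation; "contact_force": force on the tool from outside, world axes, zero at the start; "torque": the same for the moment, N m; "opening": finger opening in m.
Only numpy, scipy, OpenCV 4.12 (cv2) and the standard library are available. Lean on these libraries where they do the work, as an engineer would, in place of code of your own. Each camera call takes 0.05 s, during which the arm holds its last target.

TASK

Hold down the yellow jog button until the turret has brought the pot with the green-knobbed loose lid round to the red pointer at the front, and let the button go so that it stops there. Then lift that lid off by its knob and set it flat on the bench, knob up, without dropping it, put the dull dark ring (not a brass one) into the pot, and put the lid back on so that it sits fully home. Leave the other things on the bench where they are.

Things in the scene. Friction and masses are not known exactly. Their poses are not given: they have to be found in the camera images.
- machine: Bench-top finishing machine for small jewellery, fixed: light grey housing 270 x 270 mm, 72 mm high, a turret with four pots on top; origin at the middle of its underside, below the turret's axis; z up, front to its own -x, where a small red pointer marks the front edge. Its console lies from y -135 to -245, x -125 to 5 mm, up to 102 mm high. The bench in front of it is free.
- guard_edge (a point): Middle of the aluminium front edge of the clear guard, at its top, 168 mm above the bench. The guard covers the turret from here (22 mm in front of its axis) to the back and reaches 131 mm to each side; only the front of the turret can be reached from above.
- visor_edge (a point): Middle of the free edge of the dark visor (92 mm wide, 4 mm thick) that stands square out of the console's panel, 30 mm up the slope from the button's axis and 49 mm long, and so hangs over the button. 22 mm cheeks stand on both sides of the button, 43 mm from its axis.
- jog_top (a point): Middle of the face of the round yellow jog button, 32 mm across, 14 mm proud of the panel when up, 7 mm above its bezel (43 mm across). The panel slopes 40 degrees: the button's axis leans 40 degrees from vertical, outward to the machine's -x. Push square to the panel, down and towards the machine's +x, with the tool tilted likewise to keep below the visor.
- jog (a joint): Travel of the jog button, m: about 0 when up, 0.006 fully down. Spring return: about 2.5 N when up, 5.5 N fully down. While it is down (more than 1 mm) the turret turns; when it comes up a brake stops the turret at once.
- turret (a joint): Angle the turret has turned since the start, rad, growing anticlockwise seen from above. It turns only that way, at about 0.5 rad/s (29 degrees per second, reached within 0.3 s), while the jog button is down; open_pot tells where the open pot stands.
- open_pot (a point): Middle of the mouth of the steel pot under the green-knobbed lid, on the turret, 78 mm from its axis, 118 mm above the bench; pot 66 mm outside, 60 mm inside, 35 mm deep. Of the four pots a quarter turn apart, the other three stay shut with clamp bars and black hand screws. It starts 75 to 140 degrees before the pointer, under or beside the guard.
- load_point (a point): Fixed point of the machine, 78 mm in front of the turret's axis at the height of the pots' mouths: where the middle of the open pot's mouth is when it stands at the pointer.
- pot_lid: Loose aluminium lid, 70 mm across, about 80 g; origin in the middle of its underside, z up through the knob. A black rubber plug 53 mm across is its lowest 5 mm and drops into the pot; then the 5 mm thick disc, whose rim rests on the pot's; then a green knob 22 mm across from 14 to 32 mm above the origin. Seated, its origin is 5 mm below the pot's mouth.
- dull_ring: The dull, dark grey as-cast finger ring to be polished, lying flat on the bench: 24 mm across outside, 19 mm inside, 10 mm high, about 15 g; origin in the middle of its underside.
- brass_ring_1: Bright yellow brass ring of the same size, lying flat on the bench; leave it.
- brass_ring_2: Bright yellow brass ring of the same size, lying flat on the bench; leave it.
- jar: Small round blue-grey jar with white cap, 40 mm across, 54 mm high, origin under its middle; leave it standing.
- eraser: White eraser in a blue sleeve, 23 x 52 x 12 mm; leave it.
- glasses: Reading glasses with dark red frame, 141 x 136 x 39 mm; leave them.
- stick: Wooden sanding stick, 26 x 190 x 10 mm, lying along the left end of the bench; leave it.

How it is judged:
On the way, in this order (a step that is already met when the one before it is completed fails the run):
1. the jog button is held down, so that the turret runs, for a second and a half without a break (value of joint jog above 0.001 m), for 1.5 s.
2. the button is up again and the open pot has stopped at the pointer, within 12 mm (value of joint jog below 0.001 m and horizontal distance between open_pot and load_point below 0.012 m and velocity of joint turret below 0.03 rad/s), for 0.3 s.
3. the lid lies flat on the bench, knob up, let go (height (world z) of pot_lid below 0.006 m and angle between pot_lid's own z axis and vertical below 0.12 rad and linear speed of pot_lid below 0.03 m/s and contact force between pot_lid and the fingers below 0.3 N), for 0.2 s.
4. the dull ring lies in the open pot, let go (horizontal distance between dull_ring and open_pot below 0.03 m and z of dull_ring in the frame of open_pot below -0.015 m and linear speed of dull_ring below 0.05 m/s and contact force between dull_ring and the fingers below 0.3 N), for 0.2 s.
At the end, for the whole second after the job is handed in: The button is up, the open pot stands within 12 mm of the load point at the pointer, the dull ring lies inside it (at least 15 mm below the mouth), and the lid is at rest on it, knob up, within 6 mm of the pot's middle, level within 0.05 rad, its origin at least 3 mm below the mouth (horizontal distance between open_pot and load_point below 0.012 m and value of joint jog below 0.001 m and horizontal distance between dull_ring and open_pot below 0.03 m and z of dull_ring in the frame of open_pot below -0.015 m and horizontal distance between pot_lid and open_pot below 0.006 m and z of pot_lid in the frame of open_pot below -0.003 m and angle between pot_lid's own z axis and vertical below 0.05 rad and linear speed of pot_lid below 0.02 m/s); the robot touches nothing.
It fails at once if a brass ring, the jar, the eraser, the spectacles or the sanding stick is moved by more than 30 mm (distance of any of brass_ring_1, brass_ring_2, jar, eraser, glasses, stick from where it was at the start of the episode above 0.03 m).
It fails at once if the jar is tipped over (angle between jar's own z axis and vertical above 0.5 rad).
It fails at once if the lid is dropped or flung (faster than 0.8 m/s) (linear speed of pot_lid above 0.8 m/s).
It also fails if it takes over 72 s, if anything falls off the work surface, if the arm or the gripper's body presses on something with over 40 N, if the wrist force passes 120 N, or if a joint passes its speed limit or range.

## Working session

There is one attempt and no reset: what is moved stays moved. The work goes in short steps, Python scripts to look and compute and a shell command to move; the robot and the scene stay as the last step left them, time stands still between calls to the robot, and variables do not carry over. Pictures are saved under pics/ and viewed, and the job is handed in when it is done.

```bash
mkdir -p pics; ls
python3 - <<'E'
from cell import status, read_camera, get_calibration, robot
import cv2,numpy as np
s=status.observe();print(s); print(robot.tcp_to_tips)
for n in ("side","top","wrist"):
    p,d=read_camera(n); cv2.imwrite(f"pics/{n}0.png",p[:,:,::-1]); np.savez(f"{n}0.npz",p=p,d=d)
    print(n,get_calibration(n))
E
```

```text
pics
{'time': 0.0, 'qpos': array([-1.45003090e+00,  3.42652508e-01,  1.52499555e+00,  8.86759153e-06,
        1.27540315e+00, -1.46004569e-01]), 'qvel': array([ 0.00094265, -0.00053408, -0.00160607,  0.00052303,  0.00042297,
        0.00092214]), 'joint_efforts': array([ 1.94238901e-04, -4.31236589e+01, -2.44219226e+01,  7.18345447e-02,
        5.58101234e-02, -1.35846203e-04]), 'tool_pos': array([ 0.13837043, -0.50600812,  0.21558891]), 'tool_rot': array([-1.57057574e+00,  1.44180149e-03, -1.30402876e+00]), 'contact_force': array([ 0.50766415,  0.68614931, -0.29320322]), 'torque': array([-0.01933653, -0.0007777 , -0.024566  ]), 'opening': 0.09169213839323673}
0.017
side {'fx': 401.019493503054, 'fy': 401.019493503054, 'cx': 256.6173532655468, 'cy': 183.4472879495646, 'xyz': array([ 0.17775763, -1.10329378,  0.80450093]), 'rotation': array([-2.12205276,  0.01906815, -0.39575279])}
top {'fx': 478.9024863289304, 'fy': 478.9024863289304, 'cx': 250.18003670564775, 'cy': 187.2399391714288, 'xyz': array([ 0.42943115, -0.06349518,  1.76099824]), 'rotation': array([-3.04034573, -0.01499024, -1.58999835])}
wrist {'fx': 297.3186396354542, 'fy': 297.3186396354542, 'cx': 259.1986456800612, 'cy': 194.1095068411409, 'mount': array([[ 9.99999958e-01,  2.75688757e-04,  9.27880634e-05,
        -4.02876394e-04],
       [-1.39215307e-05, -2.73261091e-01,  9.61939903e-01,
        -1.69263102e-01],
       [ 2.90551384e-04, -9.61939863e-01, -2.73261075e-01,
         7.33772256e-02],
       [ 0.00000000e+00,  0.00000000e+00,  0.00000000e+00,
         1.00000000e+00]])}
```

View pics/side0.png

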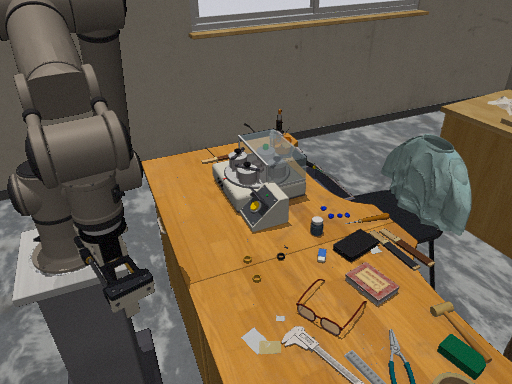

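View pics/top0.png

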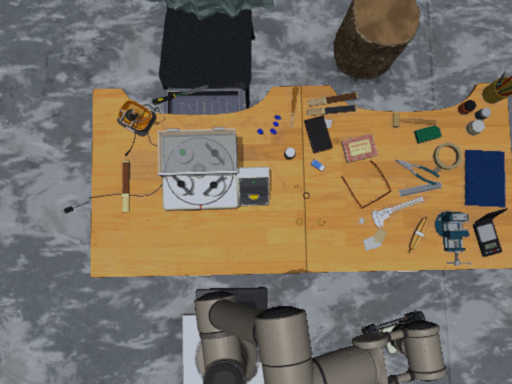

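View pics/wrist0.png

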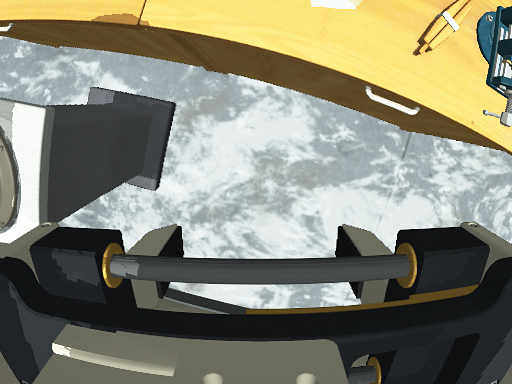

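```bash
cat > h.py <<'E'
import numpy as np,cv2
from cell import status, read_camera, get_calibration, robot
from scipy.spatial.transform import Rotation as Ro
def cam(n):
    c=get_calibration(n); R=Ro.from_euler('xyz',c['rotation']).as_matrix()
    K=np.array([[c['fx'],0,c['cx']],[0,c['fy'],c['cy']],[0,0,1]]); return K,R,np.array(c['xyz'])
def ray(n,u,v):
    K,R,t=cam(n); return t,R@np.linalg.inv(K)@np.array([u,v,1.])
def onz(n,u,v,z):
    t,d=ray(n,u,v); return t+d*(z-t[2])/d[2]
def proj(n,P):
    K,R,t=cam(n); q=K@(R.T@(np.array(P)-t)); return q[:2]/q[2]
def pt(n,u,v,d):
    t,r=ray(n,u,v); return t+r*d[int(round(v)),int(round(u))]
def tool():
    s=status.observe(); return np.array(s['tool_pos']),Ro.from_euler('xyz',s['tool_rot']).as_matrix()
def wmat(): 
    c=get_calibration('wrist'); p,R=tool(); T=np.eye(4);T[:3,:3]=R;T[:3,3]=p; return c,T@c['mount']
def wray(c,M,u,v):
    x,y=(u-c['cx'])/c['fx'],(v-c['cy'])/c['fy']; r=np.hypot(x,y)
    d=np.array([np.sin(r)*x/max(r,1e-9),np.sin(r)*y/max(r,1e-9),np.cos(r)]); return M[:3,3],M[:3,:3]@d
def wonz(c,M,u,v,z):
    t,d=wray(c,M,u,v); return t+d*(z-t[2])/d[2]
def snap(n,name):
    p,d=read_camera(n); np.savez(name+'.npz',p=p,d=d); cv2.imwrite('pics/%s.png'%name,p[:,:,::-1]); return p,d
def crop(p,u0,v0,u1,v1,k,name):
    cv2.imwrite('pics/%s.png'%name,cv2.resize(p[v0:v1,u0:u1,::-1],None,fx=k,fy=k,interpolation=cv2.INTER_CUBIC))
E
python3 - <<'E'
from h import *
p=np.load('top0.npz')['p'];crop(p,150,110,330,240,4,'t0c')
p=np.load('side0.npz')['p'];crop(p,195,120,345,300,4,'s0c') if 0 else crop(p,195,120,335,270,4,'s0c')
E
```

```text
(no output)
```

View pics/t0c.png

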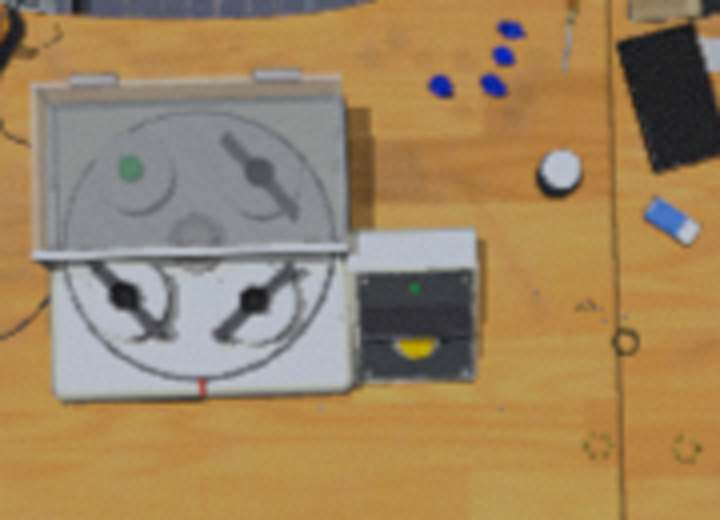

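View pics/s0c.png

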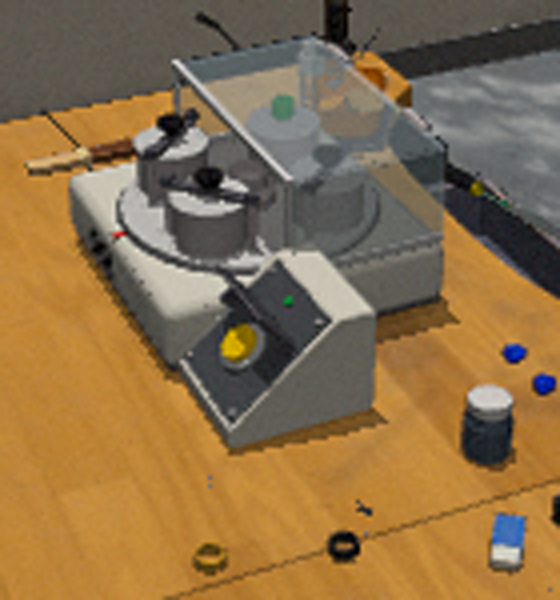

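Run:
```python
from h import *
D=np.load('top0.npz')['d'];S=np.load('side0.npz')['d']
def c(x,y): return 150+x/4-.375,110+y/4-.375
for n,x,y,z in [('guardL',35,258,.168),('guardR',352,247,.168),('pointer',203,388,.072),('pointback',203,378,.072),('ring',625,342,.005),('brass1',597,446,.005),('brass2',686,448,.005),('knob',130,167,.145),('axis',198,243,.1),('hcornL',55,398,.07),('hcornR',352,392,.07),('btn',416,346,.07),('consBLfront',358,381,.02),('consR',473,381,.02),('visorL',360,336,.12),('visorR',473,333,.12),('jar',560,170,.054),('eraser',672,221,.012)]:
    u,v=c(x,y); print(n,np.round(onz('top',u,v,z),4),'depth',np.round(pt('top',u,v,D),4))
def cs(x,y): return 195+x/4-.375,120+y/4-.375
for n,x,y in [('btn',240,342),('ring',343,546),('visoredge1',225,285),('visoredge2',270,335),('knob',283,105),('brass',210,557)]:
    u,v=cs(x,y); print('side',n,np.round(pt('side',u,v,S),4), np.round(onz('side',u,v,.005),4))
```

```text
guardL [0.6403 0.2156 0.168 ] depth [0.6411 0.2167 0.1619]
guardR [ 0.645  -0.0494  0.168 ] depth [ 0.6547 -0.0488  0.0962]
pointer [0.535  0.0848 0.072 ] depth [0.5348 0.0846 0.0738]
pointback [0.5438 0.0847 0.072 ] depth [0.5438 0.0847 0.0718]
ring [ 0.5745 -0.298   0.005 ] depth [ 0.5751 -0.2989 -0.002 ]
brass1 [ 0.4793 -0.2693  0.005 ] depth [ 0.4794 -0.2697  0.0019]
brass2 [ 0.476 -0.351  0.005] depth [ 0.476  -0.3513  0.003 ]
knob [0.7202 0.1389 0.145 ] depth [0.7164 0.1363 0.1659]
axis [0.6601 0.0856 0.1   ] depth [0.651  0.0797 0.1651]
hcornL [0.5286 0.2152 0.07  ] depth [0.5327 0.2265 0.0013]
hcornR [ 0.5291 -0.0464  0.07  ] depth [ 0.5333 -0.0457 -0.0007]
btn [ 0.5689 -0.1037  0.07  ] depth [ 0.5696 -0.1039  0.0616]
consBLfront [ 0.542  -0.0515  0.02  ] depth [ 0.5418 -0.0515  0.0237]
consR [ 0.5401 -0.1562  0.02  ] depth [ 0.5409 -0.1569  0.0071]
visorL [ 0.5742 -0.0546  0.12  ] depth [ 0.5794 -0.0543  0.0617]
visorR [ 0.5751 -0.1518  0.12  ] depth [ 0.5803 -0.155   0.0617]
jar [ 0.7274 -0.2374  0.054 ] depth [ 0.7287 -0.2382  0.0466]
eraser [ 0.6853 -0.344   0.012 ] depth [ 0.6857 -0.3445  0.0092]
side btn [ 0.5691 -0.1134  0.0684] [ 0.6029 -0.0281  0.005 ]
side ring [ 0.5758 -0.2935 -0.0036] [ 0.5716 -0.3021  0.005 ]
side visoredge1 [ 0.5889 -0.0324  0.0704] [0.6255 0.0631 0.005 ]
side visoredge2 [ 0.5958 -0.1127  0.0673] [ 0.6311 -0.029   0.005 ]
side knob [0.6956 0.0863 0.1648] [0.825  0.3834 0.005 ]
side brass [ 4.799e-01 -2.680e-01 -3.000e-04] [ 0.4779 -0.2735  0.005 ]
```

Run:
```python
from h import *
T=np.load('top0.npz');S=np.load('side0.npz')
def c(x,y): return 150+x/4-.375,110+y/4-.375
u,v=c(416,269); print('panel top',onz('top',u,v,.102))
for n,f in (('top',T),('side',S)):
    hsv=cv2.cvtColor(f['p'],cv2.COLOR_RGB2HSV); m=cv2.inRange(hsv,(22,150,120),(34,255,255))
    roi=np.zeros_like(m); 
    if n=='top': roi[185:205,240:268]=1
    else: roi[190:220,235:275]=1
    vs,us=np.nonzero(m*roi); d=f['d']; P=np.array([pt(n,a,b,d) for a,b in zip(us,vs)])
    print(n,len(us),us.min(),us.max(),vs.min(),vs.max(),us.mean(),vs.mean(),np.median(P,0),P.min(0),P.max(0))
# side ray with y=-0.105 plane
    t,r=ray(n,us.mean(),vs.mean()); print(t+r*(-.105-t[1])/r[1])
# panel plane from side
d=S['d']; 
pts=[(265,310),(290,325),(215,385),(275,385),(300,330),(225,400)]
for x,y in pts: print(x,y,np.round(pt('side',195+x/4,120+y/4,d),4))
```

```text
panel top [ 0.63363141 -0.10431997  0.102     ]
top 30 250 257 195 199 253.6 196.46666666666667 [ 0.56935837 -0.10339665  0.06380295] [ 0.55950849 -0.11594406  0.05339572] [ 0.57438571 -0.09099563  0.07243093]
[ 0.57239588 -0.105       0.01207726]
side 52 250 258 201 209 254.07692307692307 205.21153846153845 [ 0.56943098 -0.10905149  0.06484467] [ 0.5579974  -0.12431757  0.05393565] [ 0.58067804 -0.09086996  0.0749938 ]
[ 0.57055778 -0.105       0.06236282]
265 310 [ 0.593  -0.1127  0.0909]
290 325 [ 0.6083 -0.1277  0.0814]
215 385 [ 0.5477 -0.113   0.0302]
275 385 [ 0.5819 -0.1572  0.0496]
300 330 [ 0.6099 -0.1435  0.0859]
225 400 [ 0.5473 -0.1357  0.0307]
```

```bash
cat >> h.py <<'E'
YAW=0.017
def Rmach(y=YAW): return Ro.from_euler('z',y).as_matrix()
def Rtool(ydir,xdir):
    y=np.array(ydir,float);y/=np.linalg.norm(y);x=np.array(xdir,float);x-=y*(x@y);x/=np.linalg.norm(x)
    return np.column_stack([x,y,np.cross(x,y)])
def rel(P,R=None,at=None):
    p,R0=tool() if at is None else at
    d=R0.T@(np.array(P)-p); rv=Ro.from_matrix(R0.T@(R if R is not None else R0)).as_rotvec()
    print('d',np.round(d,4),'r',np.round(rv,4),'rows t',np.linalg.norm(d)/.0625,'rot',np.degrees(np.linalg.norm(rv))/10.7)
a=np.radians(40)
RB=Rmach()@Rtool([np.sin(a),0,-np.cos(a)],[0,-1,0])
E
python3 - <<'E'
from h import *
b=np.array([.571,-.105,.066]); rel(b-.117*RB[:,1],RB)
E
```

```text
d [-0.2914  0.0605  0.4502] r [ 0.6944  0.2392 -0.0883] rows t 8.634429518017527 rot 3.9611466983303627
```

```bash
python3 -m creep '[{"dx":-0.29,"dy":0.06,"dz":0.45,"rx":0.694,"ry":0.239,"rz":-0.088,"gripper":0},{"dx":-0.29,"dy":0.06,"dz":0.45,"rx":0.694,"ry":0.239,"rz":-0.088,"gripper":0},{"dx":-0.29,"dy":0.06,"dz":0.45,"rx":0.694,"ry":0.239,"rz":-0.088,"gripper":0},{"dx":-0.29,"dy":0.06,"dz":0.45,"rx":0.694,"ry":0.239,"rz":-0.088,"gripper":0},{"dx":-0.29,"dy":0.06,"dz":0.45,"rx":0.694,"ry":0.239,"rz":-0.088,"gripper":0},{"dx":-0.29,"dy":0.06,"dz":0.45,"rx":0.694,"ry":0.239,"rz":-0.088,"gripper":0},{"dx":-0.29,"dy":0.06,"dz":0.45,"rx":0.694,"ry":0.239,"rz":-0.088,"gripper":0},{"dx":-0.29,"dy":0.06,"dz":0.45,"rx":0.694,"ry":0.239,"rz":-0.088,"gripper":0},{"dx":-0.29,"dy":0.06,"dz":0.45,"rx":0.694,"ry":0.239,"rz":-0.088,"gripper":0},{"dx":-0.29,"dy":0.06,"dz":0.45,"rx":0.694,"ry":0.239,"rz":-0.088,"gripper":0},{"dx":-0.29,"dy":0.06,"dz":0.45,"rx":0.694,"ry":0.239,"rz":-0.088,"gripper":0},{"dx":-0.29,"dy":0.06,"dz":0.45,"rx":0.694,"ry":0.239,"rz":-0.088,"gripper":0}]'
python3 - <<'E'
from h import *
p,d=snap('wrist','w1'); b=np.array([.571,-.105,.066]); rel(b-.117*RB[:,1],RB); print(status.observe()['time'],tool())
E
```

```text
time: 1.65
tool_pos: [0.4956, -0.1094, 0.1563]
tool_rot: [-0.873, -0.001, -1.556]
contact_force: [-0.2, 0.6, 0.9]
opening: 0.0003
d [-0.0032  0.0007 -0.0003] r [ 0.0002 -0.001   0.0026] rows t 0.052751064348295504 rot 0.01466145994054437
1.7 (array([ 0.49565378, -0.10949499,  0.15633491]), array([[ 0.01462321,  0.64260206,  0.76606054],
       [-0.99989217,  0.00836421,  0.01207056],
       [ 0.00134908, -0.76615444,  0.64265508]]))
```

View pics/w1.png

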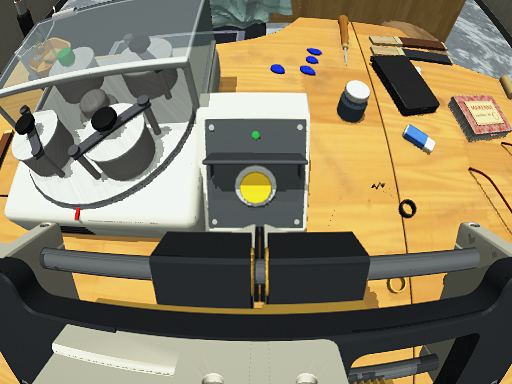

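Run:
```python
from h import *
f=np.load('w1.npz');p,d=f['p'],f['d'];c,M=wmat()
hsv=cv2.cvtColor(p,cv2.COLOR_RGB2HSV); m=cv2.inRange(hsv,(22,150,120),(34,255,255));m[:165]=0;m[210:]=0;m[:,:230]=0;m[:,285:]=0
cs,_=cv2.findContours(m,0,2);k=max(cs,key=cv2.contourArea);print(cv2.minEnclosingCircle(k),cv2.boundingRect(k))
(u,v),r=cv2.minEnclosingCircle(k)
n=RB@np.array([0,-1,0]); q0=np.array([.6336,-.104,.102])+.014*n
for a,b in [(u,v),(u-r,v),(u+r,v),(u,v-r),(u,v+r)]:
    t,D=wray(c,M,a,b); P=t+D*((q0-t)@n)/(D@n); print(np.round(P,4))
    zc=M[:3,:3].T@D; dd=d[int(round(b)),int(round(a))]; print('  depth pt',np.round(t+D*dd/zc[2],4))
```

```text
((255.12376403808594, 186.99505615234375), 15.712721824645996) (240, 172, 31, 31)
[ 0.5704 -0.1041  0.0672]
  depth pt [ 0.5699 -0.1041  0.0683]
[ 0.5702 -0.0885  0.0673]
  depth pt [ 0.5727 -0.0881  0.062 ]
[ 0.5706 -0.1197  0.0672]
  depth pt [ 0.5708 -0.1197  0.067 ]
[ 0.5826 -0.104   0.0775]
  depth pt [ 0.5859 -0.1038  0.0713]
[ 0.5579 -0.1043  0.0567]
  depth pt [ 0.5575 -0.1043  0.0577]
```

```bash
cat >> h.py <<'E'
BTN=np.array([.5703,-.1041,.0673])
E
python3 - <<'E'
from h import *
rel(BTN-(.017+.008)*RB[:,1],RB)
E
```

```text
d [-0.0044  0.0912  0.    ] r [ 0.0002 -0.001   0.0026] rows t 1.461305526082465 rot 0.01466145994054437
```

```bash
python3 -m creep '[{"dx":-0.0045,"dy":0.05},{"dx":-0.0045,"dy":0.085},{"dx":-0.0045,"dy":0.091},{"dx":-0.0045,"dy":0.091}]'
python3 - <<'E'
from h import *
rel(BTN-(.017+.008)*RB[:,1],RB)
p,d=snap('wrist','w2');crop(p,180,100,330,260,4,'w2c')
E
```

```text
d [-0.0044  0.0912  0.    ] r [ 0.0002 -0.001   0.0026] rows t 1.461305526082465 rot 0.01466145994054437invalid input at $[0]: expected keys dx, dy, dz, rx, ry, rz, gripper
```

View pics/w2c.png

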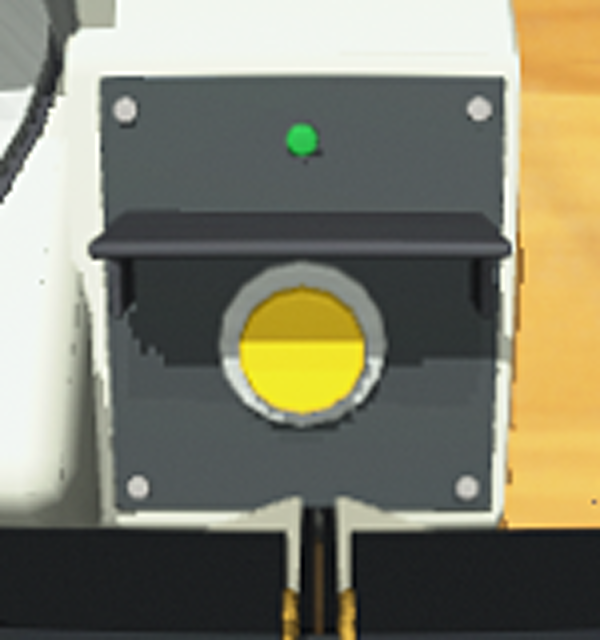

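All keys are needed in every row.

```bash
python3 -m creep '[{"dx":-0.0045,"dy":0.05,"dz":0,"rx":0,"ry":0,"rz":0,"gripper":0},{"dx":-0.0045,"dy":0.085,"dz":0,"rx":0,"ry":0,"rz":0,"gripper":0},{"dx":-0.0045,"dy":0.091,"dz":0,"rx":0,"ry":0,"rz":0,"gripper":0},{"dx":-0.0045,"dy":0.091,"dz":0,"rx":0,"ry":0,"rz":0,"gripper":0}]'
python3 - <<'E'
from h import *
rel(BTN-(.017+.008)*RB[:,1],RB)
p,d=snap('wrist','w3');crop(p,180,100,330,260,4,'w3c')
E
```

```text
time: 2.25
tool_pos: [0.5539, -0.1029, 0.0866]
tool_rot: [-0.873, -0.001, -1.554]
contact_force: [-0.7, 0.2, 0.5]
opening: 0.0006
d [0.0015 0.0003 0.0001] r [0.0008 0.0003 0.0004] rows t 0.02382657712507362 rot 0.005225077221684128
```

View pics/w3c.png

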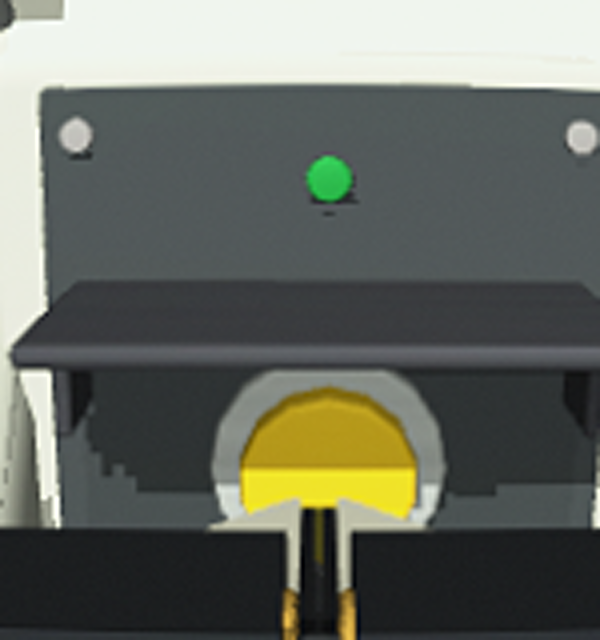

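```bash
python3 -m creep '[{"dx":0,"dy":0.0125,"dz":0,"rx":0,"ry":0,"rz":0,"gripper":0},{"dx":0,"dy":0.0125,"dz":0,"rx":0,"ry":0,"rz":0,"gripper":0},{"dx":0,"dy":0.0125,"dz":0,"rx":0,"ry":0,"rz":0,"gripper":0},{"dx":0,"dy":0.0125,"dz":0,"rx":0,"ry":0,"rz":0,"gripper":0}]'
python3 - <<'E'
from h import *
rel(BTN-(.017)*RB[:,1],RB)
p,d=snap('top','t3');crop(p,150,110,330,240,4,'t3c'); print(status.observe()['time'],status.observe()['contact_force'])
E
```

```text
time: 2.8
tool_pos: [0.5624, -0.1027, 0.0776]
tool_rot: [-0.872, -0.002, -1.554]
contact_force: [-0.1, 0.7, 0.6]
opening: 0.0006
d [ 0.0016 -0.004  -0.0006] r [-0.0006  0.0011  0.0011] rows t 0.0692081939769237 rot 0.008891120660611103
2.85 [-0.32579192  0.77305174  0.00264263]
```

View pics/t3c.png

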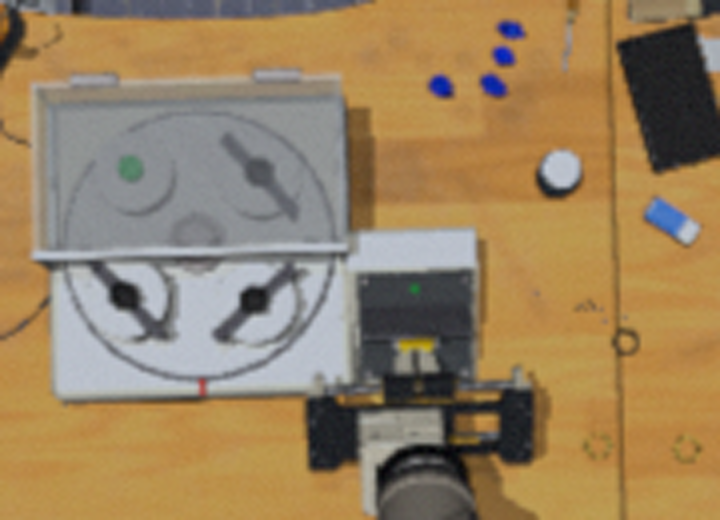

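```bash
python3 -m creep '[{"dx":0,"dy":0.004,"dz":0,"rx":0,"ry":0,"rz":0,"gripper":0},{"dx":0,"dy":0.004,"dz":0,"rx":0,"ry":0,"rz":0,"gripper":0}]'
python3 - <<'E'
from h import *
p,d=snap('wrist','w4');crop(p,180,100,330,260,4,'w4c'); print(status.observe()['time'],status.observe()['contact_force'])
E
```

```text
time: 3.1
tool_pos: [0.5651, -0.1024, 0.0736]
tool_rot: [-0.873, -0.001, -1.554]
contact_force: [0.0, -0.0, -0.6]
opening: 0.0004
3.15 [-0.35515491  0.13793344 -0.89443032]
```

View pics/w4c.png

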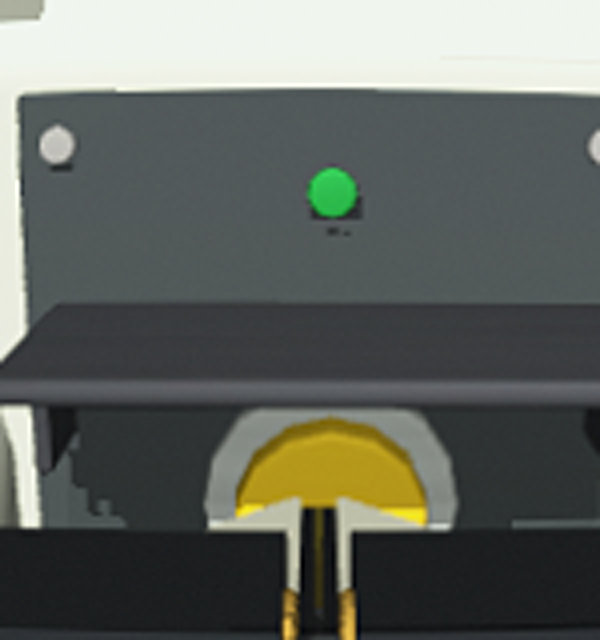

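```bash
python3 - <<'E'
from h import *
f=np.load('w4.npz');p,d=f['p'],f['d'];c,M=wmat();pT,RT=tool()
for n,a,b in [('btn',263,213),('btnlow',242,228),('bezelL',235,215),('tipL',252,230),('tipL2',245,231),('tipR',267,230),('panelscrew',194,136),('visor edge',258,197),('visor edge L',190,197),('LED',263,148)]:
    t,D=wray(c,M,a,b);zc=M[:3,:3].T@D;P=t+D*d[b,a]/zc[2]; print(n,np.round(P,4),'tool',np.round(RT.T@(P-pT),4))
for x,n in [(BTN,'btn')]: print(np.round(RT.T@(x-pT),4))
E
python3 - <<'E'
import cv2,numpy as np
f=np.load('w4.npz');cv2.imwrite('pics/w4f.png',f['p'][:,:,::-1])
E
```

```text
btn [ 0.5786 -0.1042  0.075 ] tool [0.0021 0.0076 0.0112]
btnlow [ 0.5621 -0.0926  0.095 ] tool [-0.0098 -0.0182  0.0116]
bezelL [ 0.5798 -0.0858  0.0668] tool [-0.0163  0.0149  0.0072]
tipL [ 0.5605 -0.0982  0.0968] tool [-0.0042 -0.0207  0.0115]
tipL2 [ 0.5594 -0.0945  0.0983] tool [-0.0079 -0.0224  0.0116]
tipR [ 0.5604 -0.1063  0.0976] tool [ 0.0039 -0.0215  0.0118]
panelscrew [ 0.6209 -0.0595  0.0982] tool [-0.0418  0.0175  0.0592]
visor edge [ 0.5726 -0.1013  0.1139] tool [-0.0009 -0.026   0.0317]
visor edge L [ 0.5717 -0.0666  0.1144] tool [-0.0356 -0.0266  0.0318]
LED [ 0.6149 -0.1035  0.0937] tool [0.002  0.0167 0.0511]
[ 0.0018  0.0082 -0.    ]
```

View pics/w4f.png

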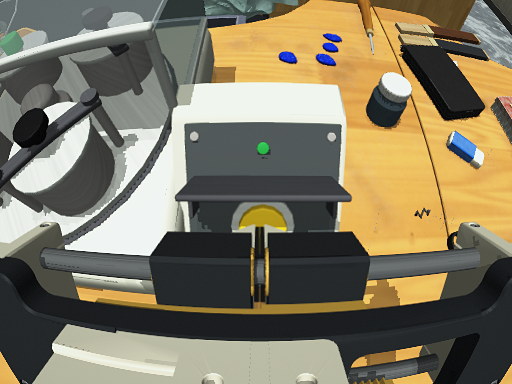

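Run:
```python
from h import *
p,d=snap('side','s4');crop(p,195,130,335,250,5,'s4c'); print(status.observe()['contact_force'],status.observe()['torque'])
f=np.load('w4.npz');d=f['d'];c,M=wmat();pT,RT=tool()
for u in (240,250,270):
  for b in range(216,242,2):
    t,D=wray(c,M,u,b);zc=M[:3,:3].T@D;P=t+D*d[b,u]/zc[2]; print(u,b,f['p'][b,u],np.round(RT.T@(P-pT),4))
```

```text
[-0.0388792  -1.49888726 -0.12029658] [0.02025609 0.38592298 0.03117019]
240 216 [140 145 138] [-0.0131  0.0157  0.0062]
240 218 [125 127 111] [-0.013   0.0147  0.0052]
240 220 [96 81 18] [-0.013  0.014  0.004]
240 222 [119  97  11] [-0.0127  0.0093  0.0044]
240 224 [170 141  22] [-0.0127  0.0079  0.0036]
240 226 [187 159  23] [-0.0127  0.0081  0.0021]
240 228 [237 225  77] [-0.0128  0.0086  0.0005]
240 230 [190 191 173] [-0.0107 -0.0212  0.0117]
240 232 [127 129 113] [-0.0064 -0.0826  0.0368]
240 234 [25 28 30] [-0.0063 -0.0839  0.0366]
240 236 [28 30 31] [-0.0062 -0.0861  0.0369]
240 238 [28 30 31] [-0.0062 -0.0864  0.0364]
240 240 [27 30 31] [-0.0061 -0.0887  0.0368]
250 216 [181 152  25] [-0.0062  0.0074  0.0093]
250 218 [181 152  25] [-0.0062  0.0076  0.0079]
250 220 [180 151  25] [-0.0062  0.0074  0.0066]
250 222 [180 150  24] [-0.0062  0.0079  0.005 ]
250 224 [180 152  32] [-0.0062  0.0074  0.0038]
250 226 [191 193 175] [-0.0055 -0.0145  0.0113]
250 228 [189 190 168] [-0.0054 -0.0172  0.0112]
250 230 [191 192 168] [-0.0053 -0.0204  0.0114]
250 232 [129 131 115] [-0.0033 -0.0822  0.0366]
250 234 [18 20 24] [-0.0032 -0.0843  0.0368]
250 236 [21 23 25] [-0.0032 -0.0846  0.0363]
250 238 [22 24 25] [-0.0031 -0.0866  0.0365]
250 240 [21 23 25] [-0.0031 -0.0886  0.0368]
270 216 [181 152  25] [0.0065 0.0082 0.009 ]
270 218 [181 152  27] [0.0065 0.0081 0.0077]
270 220 [180 152  26] [0.0065 0.0073 0.0066]
270 222 [180 150  25] [0.0066 0.0086 0.0047]
270 224 [179 149  18] [0.0066 0.0084 0.0034]
270 226 [188 185 148] [ 0.0057 -0.0148  0.0114]
270 228 [189 191 168] [ 0.0056 -0.0176  0.0114]
270 230 [191 192 169] [ 0.0055 -0.0204  0.0114]
270 232 [133 134 117] [ 0.0031 -0.0826  0.0368]
270 234 [25 27 29] [ 0.003  -0.084   0.0367]
270 236 [28 30 32] [ 0.003  -0.0851  0.0365]
270 238 [28 29 30] [ 0.0029 -0.0868  0.0366]
270 240 [28 30 31] [ 0.0028 -0.0894  0.0371]
```

View pics/s4c.png

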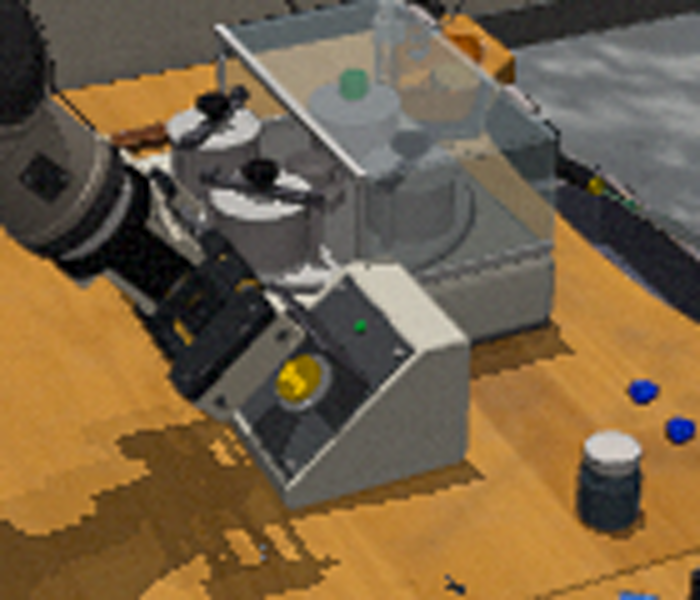

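```bash
python3 -m creep '[{"dx":0.002,"dy":0.006,"dz":0,"rx":0,"ry":0,"rz":0,"gripper":0},{"dx":0.002,"dy":0.006,"dz":0,"rx":0,"ry":0,"rz":0,"gripper":0}]'
python3 - <<'E'
from h import *
p,d=snap('wrist','w5');crop(p,180,100,330,260,4,'w5c')
c,M=wmat();pT,RT=tool()
for u in (250,270):
  for b in range(214,232,2):
    t,D=wray(c,M,u,b);zc=M[:3,:3].T@D;P=t+D*d[b,u]/zc[2]; print(u,b,p[b,u],np.round(RT.T@(P-pT),4))
E
```

```text
time: 3.45
tool_pos: [0.5691, -0.1046, 0.0688]
tool_rot: [-0.873, -0.001, -1.554]
contact_force: [-0.3, 0.3, -0.2]
opening: 0.0
250 214 [189 161  29] [-0.0059  0.0006  0.013 ]
250 216 [182 153  27] [-0.006   0.0013  0.0115]
250 218 [180 151  25] [-0.0059  0.0003  0.0106]
250 220 [181 152  26] [-0.006   0.0019  0.0087]
250 222 [180 152  25] [-0.006   0.0015  0.0075]
250 224 [179 151  31] [-0.006   0.0013  0.0062]
250 226 [183 185 168] [-0.0055 -0.0144  0.0113]
250 228 [189 190 168] [-0.0054 -0.0175  0.0113]
250 230 [192 193 170] [-0.0053 -0.0211  0.0116]
270 214 [187 159  30] [0.0062 0.0015 0.0127]
270 216 [186 156  29] [0.0063 0.002  0.0113]
270 218 [181 152  26] [0.0063 0.0015 0.0101]
270 220 [180 151  24] [0.0063 0.0018 0.0087]
270 222 [180 152  25] [0.0063 0.0022 0.0072]
270 224 [180 150  19] [0.0064 0.0029 0.0056]
270 226 [175 170 135] [ 0.0057 -0.0144  0.0113]
270 228 [190 191 170] [ 0.0056 -0.0176  0.0114]
270 230 [190 192 169] [ 0.0055 -0.0196  0.011 ]
```

View pics/w5c.png

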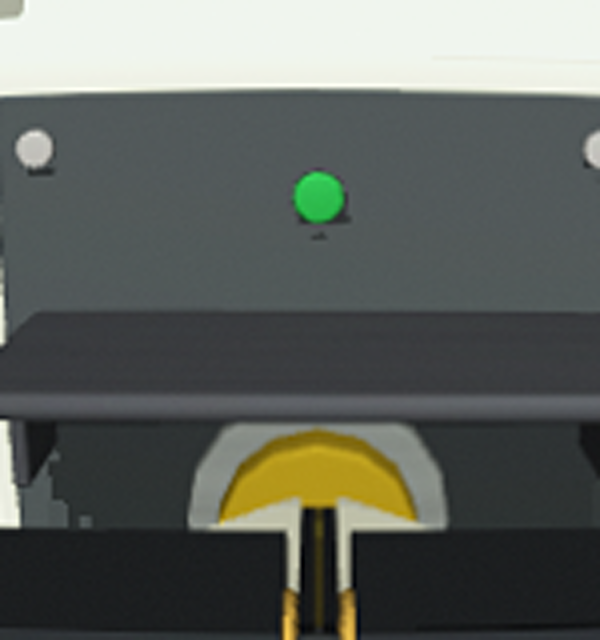

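```bash
python3 -m creep '[{"dx":0,"dy":0.006,"dz":0,"rx":0,"ry":0,"rz":0,"gripper":0},{"dx":0,"dy":0.010,"dz":0,"rx":0,"ry":0,"rz":0,"gripper":0},{"dx":0,"dy":0.010,"dz":0,"rx":0,"ry":0,"rz":0,"gripper":0}]'
python3 - <<'E'
from h import *
p,d=snap('wrist','w6');crop(p,180,100,330,260,4,'w6c')
c,M=wmat();pT,RT=tool()
for u in (250,270):
  for b in range(214,232,2):
    t,D=wray(c,M,u,b);zc=M[:3,:3].T@D;P=t+D*d[b,u]/zc[2]; print(u,b,p[b,u],np.round(RT.T@(P-pT),4))
E
```

```text
time: 3.88
tool_pos: [0.5754, -0.1042, 0.0612]
tool_rot: [-0.873, -0.001, -1.553]
contact_force: [0.7, -0.5, 0.6]
opening: 0.0006
250 214 [124 110  49] [-0.0058 -0.0019  0.014 ]
250 216 [124 102  16] [-0.0058 -0.0041  0.0135]
250 218 [156 131  22] [-0.0057 -0.0076  0.0135]
250 220 [187 158  27] [-0.0057 -0.0076  0.0123]
250 222 [180 152  26] [-0.0057 -0.0086  0.0114]
250 224 [180 151  27] [-0.0057 -0.0078  0.0099]
250 226 [102 103  96] [-0.0054 -0.0163  0.012 ]
250 228 [106 106  93] [-0.0054 -0.0178  0.0114]
250 230 [154 154 134] [-0.0053 -0.0206  0.0114]
270 214 [132 129 105] [ 0.0061 -0.0011  0.0137]
270 216 [128 105  13] [ 0.0061 -0.0033  0.0132]
270 218 [147 123  19] [ 0.006  -0.0063  0.013 ]
270 220 [192 163  31] [ 0.0059 -0.0078  0.0124]
270 222 [182 152  26] [ 0.0059 -0.0088  0.0115]
270 224 [183 154  23] [ 0.0059 -0.009   0.0103]
270 226 [120 115  82] [ 0.0057 -0.0147  0.0114]
270 228 [104 105  92] [ 0.0056 -0.0184  0.0117]
270 230 [155 155 135] [ 0.0055 -0.0202  0.0113]
```

View pics/w6c.png

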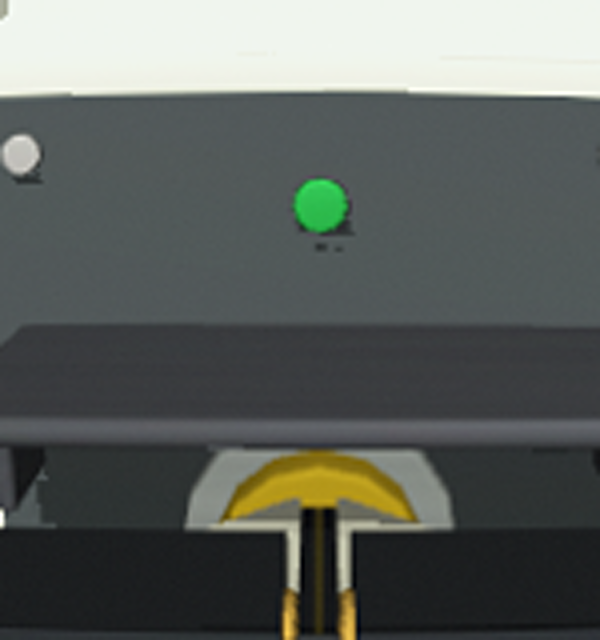

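```bash
python3 -m creep '[{"dx":0,"dy":0.006,"dz":0,"rx":0,"ry":0,"rz":0,"gripper":0},{"dx":0,"dy":0.0095,"dz":0,"rx":0,"ry":0,"rz":0,"gripper":0},{"dx":0,"dy":0.0095,"dz":0,"rx":0,"ry":0,"rz":0,"gripper":0}]'
python3 - <<'E'
from h import *
print(status.observe()['contact_force'])
p,d=snap('wrist','w7');crop(p,180,100,330,260,4,'w7c')
c,M=wmat();pT,RT=tool()
for u in (250,):
  for b in range(214,232,2):
    t,D=wray(c,M,u,b);zc=M[:3,:3].T@D;P=t+D*d[b,u]/zc[2]; print(u,b,p[b,u],np.round(RT.T@(P-pT),4))
E
```

```text
time: 4.3
tool_pos: [0.5814, -0.1042, 0.0545]
tool_rot: [-0.873, -0.001, -1.554]
contact_force: [-6.3, -0.4, 6.4]
opening: 0.0003
[-6.26876066 -0.35763091  6.39529703]
250 214 [ 93  95 100] [-0.0042 -0.052   0.0319]
250 216 [83 86 89] [-0.0042 -0.0518  0.0309]
250 218 [59 62 66] [-0.0042 -0.0517  0.03  ]
250 220 [143 122  38] [-0.0056 -0.0094  0.013 ]
250 222 [187 159  28] [-0.0056 -0.0105  0.0121]
250 224 [180 151  27] [-0.0056 -0.0109  0.0111]
250 226 [102 104  97] [-0.0055 -0.0147  0.0114]
250 228 [106 107  93] [-0.0054 -0.0182  0.0116]
250 230 [107 107  93] [-0.0053 -0.0211  0.0116]
```

View pics/w7.png

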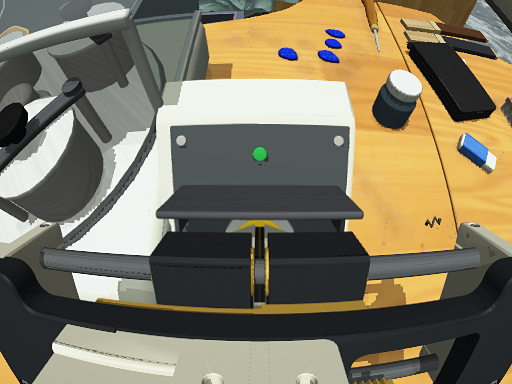

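```bash
python3 -m creep '[{"dx":0,"dy":0,"dz":0,"rx":0,"ry":0,"rz":0,"gripper":0},{"dx":0,"dy":0,"dz":0,"rx":0,"ry":0,"rz":0,"gripper":0},{"dx":0,"dy":0,"dz":0,"rx":0,"ry":0,"rz":0,"gripper":0},{"dx":0,"dy":0,"dz":0,"rx":0,"ry":0,"rz":0,"gripper":0},{"dx":0,"dy":0,"dz":0,"rx":0,"ry":0,"rz":0,"gripper":0},{"dx":0,"dy":0,"dz":0,"rx":0,"ry":0,"rz":0,"gripper":0},{"dx":0,"dy":0,"dz":0,"rx":0,"ry":0,"rz":0,"gripper":0},{"dx":0,"dy":0,"dz":0,"rx":0,"ry":0,"rz":0,"gripper":0},{"dx":0,"dy":0,"dz":0,"rx":0,"ry":0,"rz":0,"gripper":0},{"dx":0,"dy":0,"dz":0,"rx":0,"ry":0,"rz":0,"gripper":0},{"dx":0,"dy":0,"dz":0,"rx":0,"ry":0,"rz":0,"gripper":0},{"dx":0,"dy":0,"dz":0,"rx":0,"ry":0,"rz":0,"gripper":0},{"dx":0,"dy":0,"dz":0,"rx":0,"ry":0,"rz":0,"gripper":0},{"dx":0,"dy":0,"dz":0,"rx":0,"ry":0,"rz":0,"gripper":0},{"dx":0,"dy":0,"dz":0,"rx":0,"ry":0,"rz":0,"gripper":0},{"dx":0,"dy":0,"dz":0,"rx":0,"ry":0,"rz":0,"gripper":0}]'
cat >> h.py <<'E'
AX=np.array([.665,.085])
def knob(p,show=True):
    hsv=cv2.cvtColor(p,cv2.COLOR_RGB2HSV); m=cv2.inRange(hsv,(45,50,60),(85,255,255));m[:130]=0;m[215:]=0;m[:,:155]=0;m[:,242:]=0
    cs,_=cv2.findContours(m,0,2);k=max(cs,key=cv2.contourArea);M=cv2.moments(k);u,v=M['m10']/M['m00'],M['m01']/M['m00']
    P=onz('top',u,v,.145); r=P[:2]-AX
    print('knob px',u,v,'area',M['m00'],np.round(P,4),'r',np.hypot(*r),'ang from machine x',np.degrees(np.arctan2(r[1],r[0])-YAW)%360); return P
E
python3 - <<'E'
from h import *
knob(np.load('top0.npz')['p'])
s=status.observe();print(s['time'],s['contact_force']); p,d=snap('top','t8');knob(p);crop(p,150,110,330,240,4,'t8c')
E
```

```text
time: 6.35
tool_pos: [0.5814, -0.1042, 0.0545]
tool_rot: [-0.873, -0.001, -1.554]
contact_force: [-4.3, 0.3, 5.8]
opening: 0.0007
knob px 182.12280701754383 151.52631578947367 area 19.0 [0.7196 0.1389 0.145 ] r 0.0767485857155343 ang from machine x 43.6270430266314
6.35 [-4.2557333   0.25918547  5.8423057 ]
knob px 175.5 175.76190476190476 area 7.0 [0.6367 0.1617 0.145 ] r 0.08175344984673644 ang from machine x 109.24805574246965
```

View pics/t8c.png

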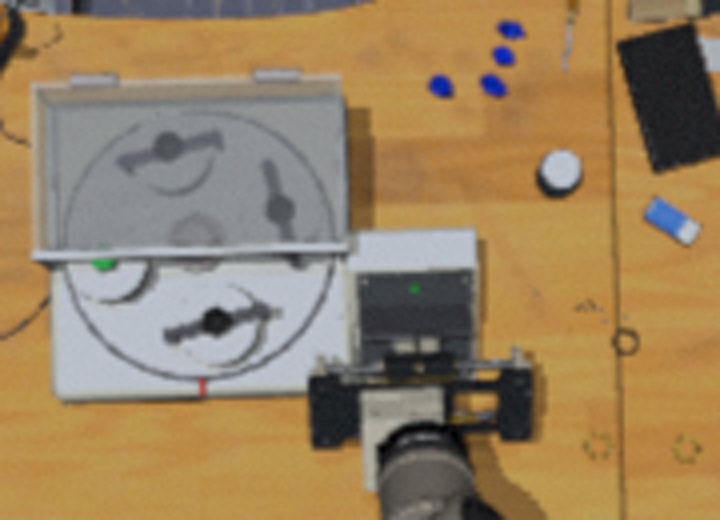

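```bash
python3 -m creep '[{"dx":0,"dy":0,"dz":0,"rx":0,"ry":0,"rz":0,"gripper":0},{"dx":0,"dy":0,"dz":0,"rx":0,"ry":0,"rz":0,"gripper":0},{"dx":0,"dy":0,"dz":0,"rx":0,"ry":0,"rz":0,"gripper":0},{"dx":0,"dy":0,"dz":0,"rx":0,"ry":0,"rz":0,"gripper":0},{"dx":0,"dy":0,"dz":0,"rx":0,"ry":0,"rz":0,"gripper":0},{"dx":0,"dy":0,"dz":0,"rx":0,"ry":0,"rz":0,"gripper":0},{"dx":0,"dy":0,"dz":0,"rx":0,"ry":0,"rz":0,"gripper":0},{"dx":0,"dy":0,"dz":0,"rx":0,"ry":0,"rz":0,"gripper":0},{"dx":0,"dy":0,"dz":0,"rx":0,"ry":0,"rz":0,"gripper":0},{"dx":0,"dy":0,"dz":0,"rx":0,"ry":0,"rz":0,"gripper":0},{"dx":0,"dy":0,"dz":0,"rx":0,"ry":0,"rz":0,"gripper":0},{"dx":0,"dy":0,"dz":0,"rx":0,"ry":0,"rz":0,"gripper":0}]'
python3 - <<'E'
from h import *
s=status.observe();print(s['time'],s['contact_force']); p,d=snap('top','t9');knob(p)
E
```

```text
time: 7.9
tool_pos: [0.5814, -0.1042, 0.0545]
tool_rot: [-0.873, -0.001, -1.554]
contact_force: [-4.9, 0.5, 5.5]
opening: 0.0004
7.9 [-4.89819975  0.47212842  5.49524879]
knob px 185.5 187.5 area 23.0 [0.5961 0.1281 0.145 ] r 0.08124717567278439 ang from machine x 147.00173638468218
```

```bash
python3 -m creep '[{"dx":0,"dy":0,"dz":0,"rx":0,"ry":0,"rz":0,"gripper":0},{"dx":0,"dy":0,"dz":0,"rx":0,"ry":0,"rz":0,"gripper":0},{"dx":0,"dy":0,"dz":0,"rx":0,"ry":0,"rz":0,"gripper":0},{"dx":0,"dy":0,"dz":0,"rx":0,"ry":0,"rz":0,"gripper":0},{"dx":0,"dy":0,"dz":0,"rx":0,"ry":0,"rz":0,"gripper":0},{"dx":0,"dy":0,"dz":0,"rx":0,"ry":0,"rz":0,"gripper":0},{"dx":0,"dy":0,"dz":0,"rx":0,"ry":0,"rz":0,"gripper":0},{"dx":0,"dy":0,"dz":0,"rx":0,"ry":0,"rz":0,"gripper":0},{"dx":0,"dy":-0.03,"dz":0,"rx":0,"ry":0,"rz":0,"gripper":0},{"dx":0,"dy":-0.06,"dz":0,"rx":0,"ry":0,"rz":0,"gripper":0},{"dx":0,"dy":-0.1,"dz":0,"rx":0,"ry":0,"rz":0,"gripper":0},{"dx":0,"dy":-0.1,"dz":0,"rx":0,"ry":0,"rz":0,"gripper":0}]'
python3 - <<'E'
from h import *
s=status.observe();print(s['time'],s['contact_force']); p,d=snap('top','t10');knob(p);crop(p,150,110,330,240,4,'t10c');snap('wrist','w10')
E
```

```text
time: 9.45
tool_pos: [0.5171, -0.1057, 0.1328]
tool_rot: [-0.87, -0.004, -1.554]
contact_force: [0.3, 0.1, 0.4]
opening: 0.0006
9.45 [0.28162989 0.08949701 0.42792673]
knob px 197.48148148148147 190.63703703703703 area 22.5 [0.5847 0.0877 0.145 ] r 0.08031443874835498 ang from machine x 177.11307592767952
```

View pics/t10c.png

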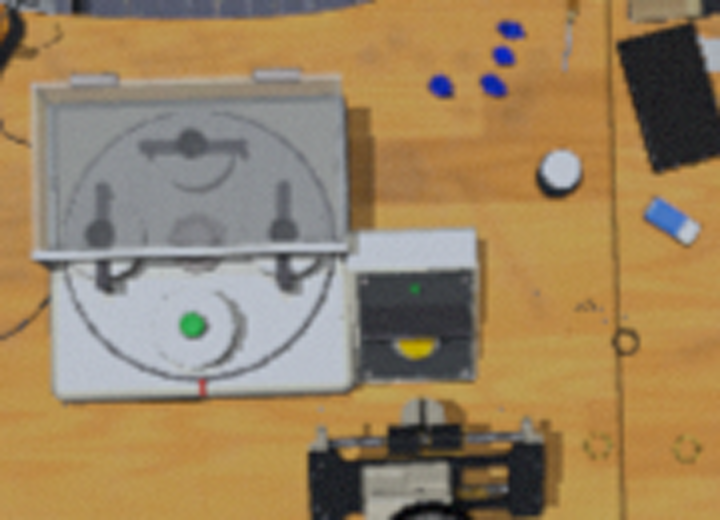

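View pics/w10.png

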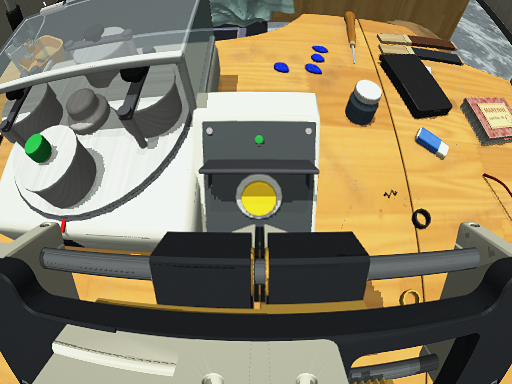

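```bash
cat >> h.py <<'E'
RD=Rmach()@Rtool([0,0,-1],[0,-1,0])
E
python3 - <<'E'
from h import *
rel([.5847,.0872,.165],RD)
E
```

```text
d [-0.1916  0.019   0.0756] r [-6.992e-01  1.000e-04  1.600e-03] rows t 3.309557667722031 rot 3.7442661987872095
```

```bash
python3 -m creep '[{"dx":-0.05,"dy":-0.02,"dz":0.02,"rx":-0.18,"ry":0,"rz":0.001,"gripper":0.5},{"dx":-0.11,"dy":0,"dz":0.05,"rx":-0.36,"ry":0,"rz":0.001,"gripper":0.5},{"dx":-0.16,"dy":0.01,"dz":0.07,"rx":-0.54,"ry":0,"rz":0.001,"gripper":0.5},{"dx":-0.1915,"dy":0.019,"dz":0.0755,"rx":-0.699,"ry":0,"rz":0.0015,"gripper":0.5},{"dx":-0.1915,"dy":0.019,"dz":0.0755,"rx":-0.699,"ry":0,"rz":0.0015,"gripper":0.5},{"dx":-0.1915,"dy":0.019,"dz":0.0755,"rx":-0.699,"ry":0,"rz":0.0015,"gripper":0.5}]'
python3 - <<'E'
from h import *
s=status.observe();print(s['time'],s['contact_force']); rel([.5847,.0872,.165],RD);p,d=snap('wrist','w11');
hsv=cv2.cvtColor(p,cv2.COLOR_RGB2HSV); m=cv2.inRange(hsv,(45,90,60),(85,255,255))
cs,_=cv2.findContours(m,0,2);k=max(cs,key=cv2.contourArea);print(cv2.boundingRect(k),cv2.minEnclosingCircle(k))
c,M=wmat();(u,v),r=cv2.minEnclosingCircle(k)
pT,RT=tool()
x,y,w,h=cv2.boundingRect(k)
for a,b in [(x+w/2,y+h/2),(u,y),(x,v),(x+w,v)]: P=wonz(c,M,a,b,.145);print(np.round(P,4),'tool',np.round(RT.T@(P-pT),4))
E
```

```text
time: 10.3
tool_pos: [0.576, 0.0722, 0.1566]
tool_rot: [-1.293, 0.106, -1.487]
contact_force: [0.2, 0.2, -1.3]
opening: 0.0457
10.3 [ 0.20610236  0.1869353  -1.30718804]
d [-0.015  -0.0039  0.0115] r [-0.2736  0.0518 -0.1146] rows t 0.3088918188752777 rot 1.612572370083406
(225, 203, 32, 32) ((240.5314178466797, 218.08114624023438), 16.621091842651367)
[0.5876 0.0914 0.145 ] tool [-0.0127  0.018   0.0029]
[0.5983 0.0925 0.145 ] tool [-0.013   0.021   0.0132]
[0.5871 0.1024 0.145 ] tool [-0.0237  0.0193  0.003 ]
[0.5892 0.0806 0.145 ] tool [-0.0019  0.0171  0.0039]
```

View pics/w11.png

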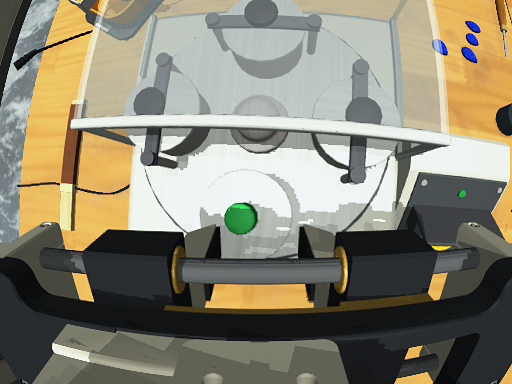

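Run:
```python
from h import *
rel([.586,.0885,.170],RD)
```

```text
d [-0.0126 -0.0067  0.0082] r [-0.2774  0.049  -0.1147] rows t 0.26306442373339894 rot 1.6287072964558538
```

```bash
python3 -m creep '[{"dx":-0.0126,"dy":-0.0067,"dz":0.0082,"rx":-0.277,"ry":0.049,"rz":-0.115,"gripper":0.5},{"dx":-0.0126,"dy":-0.0067,"dz":0.0082,"rx":-0.277,"ry":0.049,"rz":-0.115,"gripper":0.5},{"dx":-0.0126,"dy":-0.0067,"dz":0.0082,"rx":-0.277,"ry":0.049,"rz":-0.115,"gripper":0.5},{"dx":-0.0126,"dy":-0.0067,"dz":0.0082,"rx":-0.277,"ry":0.049,"rz":-0.115,"gripper":0.5},{"dx":-0.0126,"dy":-0.0067,"dz":0.0082,"rx":-0.277,"ry":0.049,"rz":-0.115,"gripper":0.5}]'
cat >> h.py <<'E'
def wsnap(name):
    c,M=wmat(); pT,RT=tool(); p,d=snap('wrist',name); return c,M,pT,RT,p,d
def wknob(name,z=.145):
    c,M,pT,RT,p,d=wsnap(name)
    hsv=cv2.cvtColor(p,cv2.COLOR_RGB2HSV); m=cv2.inRange(hsv,(45,90,60),(85,255,255)); m[:,330:]=0
    cs,_=cv2.findContours(m,0,2);k=max(cs,key=cv2.contourArea);x,y,w,h=cv2.boundingRect(k);print(x,y,w,h)
    for a,b in [(x+w/2,y+h/2),(x,y+h/2),(x+w,y+h/2),(x+w/2,y)]: P=wonz(c,M,a,b,z);print(np.round(P,4),'tool',np.round(RT.T@(P-pT),4))
    return p
E
python3 - <<'E'
from h import *
rel([.586,.0885,.170],RD);wknob('w12');print(tool()[0],status.observe()['tool_rot'])
E
```

```text
time: 10.98
tool_pos: [0.5802, 0.0827, 0.1678]
tool_rot: [-1.568, -0.0, -1.55]
contact_force: [-0.9, -0.3, -0.7]
opening: 0.0459
d [-0.0057 -0.0022  0.0059] r [-0.0029  0.0036  0.0002] rows t 0.13643624060855977 rot 0.02474691990522034
237 197 31 33
[0.5851 0.0877 0.145 ] tool [-0.0049  0.0228  0.0049]
[0.5848 0.0983 0.145 ] tool [-0.0155  0.0228  0.0049]
[0.5853 0.077  0.145 ] tool [0.0057 0.0228 0.0049]
[0.5968 0.0878 0.145 ] tool [-0.0048  0.0228  0.0167]
[0.58035828 0.08256823 0.16815711] [-1.56741189e+00 -5.48164597e-04 -1.55039220e+00]
```

View pics/w12.png

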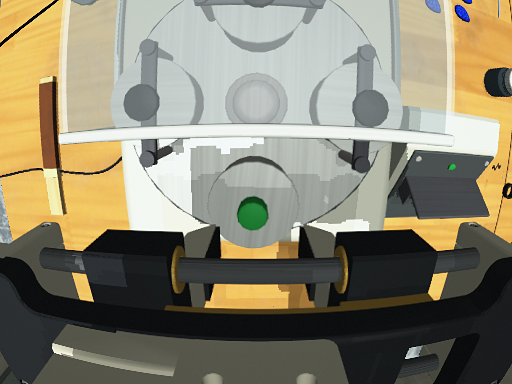

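```bash
python3 -m creep '[{"dx":-0.005,"dy":0,"dz":0.005,"rx":0,"ry":0,"rz":0,"gripper":0.5},{"dx":-0.005,"dy":0.03,"dz":0.005,"rx":0,"ry":0,"rz":0,"gripper":0.5},{"dx":-0.005,"dy":0.03,"dz":0.005,"rx":0,"ry":0,"rz":0,"gripper":0.5},{"dx":-0.005,"dy":0.03,"dz":0.005,"rx":0,"ry":0,"rz":0,"gripper":0.5}]'
python3 - <<'E'
from h import *
wknob('w13');rel([.5853,.0877,.1165],RD)
p,d=snap('side','s13');crop(p,195,130,335,250,5,'s13c')
E
```

```text
time: 11.52
tool_pos: [0.5864, 0.088, 0.1391]
tool_rot: [-1.567, -0.001, -1.55]
contact_force: [-0.7, 0.7, -0.6]
opening: 0.0459
243 219 35 39
[0.5855 0.0875 0.145 ] tool [ 0.0005 -0.0059 -0.0009]
[0.5853 0.0981 0.145 ] tool [-0.0101 -0.0059 -0.0009]
[0.5857 0.077  0.145 ] tool [ 0.011  -0.0059 -0.0009]
[0.5981 0.0878 0.145 ] tool [ 0.0005 -0.0058  0.0117]
d [ 0.0003  0.0229 -0.0014] r [-0.0051  0.0038  0.0014] rows t 0.3679102540470367 rot 0.03496411997416185
```

View pics/w13.png

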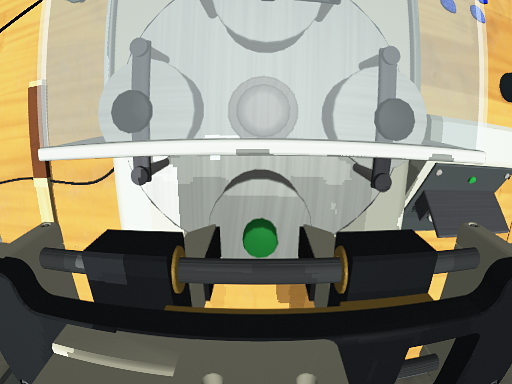

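View pics/s13c.png

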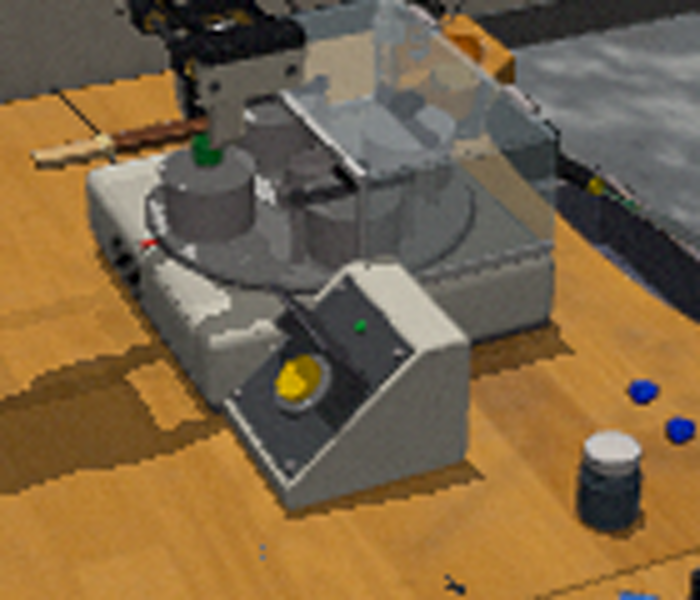

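```bash
python3 -m creep '[{"dx":0,"dy":0.012,"dz":-0.001,"rx":0,"ry":0,"rz":0,"gripper":0.5},{"dx":0,"dy":0.0215,"dz":-0.001,"rx":0,"ry":0,"rz":0,"gripper":0.5},{"dx":0,"dy":0.0215,"dz":-0.001,"rx":0,"ry":0,"rz":0,"gripper":0.5},{"dx":0,"dy":0.0215,"dz":-0.001,"rx":0,"ry":0,"rz":0,"gripper":0}, {"dx":0,"dy":0.0215,"dz":-0.001,"rx":0,"ry":0,"rz":0,"gripper":0},{"dx":0,"dy":0.0215,"dz":-0.001,"rx":0,"ry":0,"rz":0,"gripper":0},{"dx":0,"dy":0.0215,"dz":-0.001,"rx":0,"ry":0,"rz":0,"gripper":0}]' 20
python3 - <<'E'
from h import *
print(status.observe()['opening']);p,d=snap('side','s14');crop(p,195,130,335,250,5,'s14c')
E
```

```text
time: 12.5
tool_pos: [0.5852, 0.0879, 0.117]
tool_rot: [-1.567, -0.002, -1.55]
contact_force: [-0.3, 0.1, 1.1]
opening: 0.0213
0.021298428891419023
```

View pics/s14c.png

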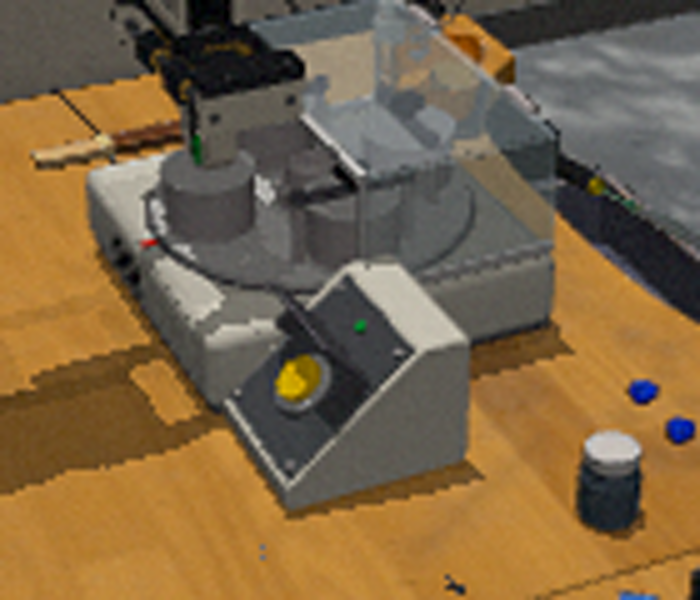

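```bash
python3 -m creep '[{"dx":0,"dy":-0.01,"dz":0,"rx":0,"ry":0,"rz":0,"gripper":0},{"dx":0,"dy":-0.03,"dz":0,"rx":0,"ry":0,"rz":0,"gripper":0},{"dx":0,"dy":-0.045,"dz":-0.01,"rx":0,"ry":0,"rz":0,"gripper":0},{"dx":0.007,"dy":-0.045,"dz":-0.04,"rx":0,"ry":0,"rz":0,"gripper":0},{"dx":0.016,"dy":-0.045,"dz":-0.085,"rx":0,"ry":0,"rz":0,"gripper":0},{"dx":0.025,"dy":-0.035,"dz":-0.13,"rx":0,"ry":0,"rz":0,"gripper":0},{"dx":0.028,"dy":-0.01,"dz":-0.155,"rx":0,"ry":0,"rz":0,"gripper":0},{"dx":0.028,"dy":0.03,"dz":-0.155,"rx":0,"ry":0,"rz":0,"gripper":0},{"dx":0.028,"dy":0.06,"dz":-0.155,"rx":0,"ry":0,"rz":0,"gripper":0},{"dx":0.028,"dy":0.085,"dz":-0.155,"rx":0,"ry":0,"rz":0,"gripper":0},{"dx":0.028,"dy":0.085,"dz":-0.155,"rx":0,"ry":0,"rz":0,"gripper":0}]'
python3 - <<'E'
from h import *
print(status.observe()['opening']);rel([.43,.06,.005],RD);p,d=snap('side','s15');crop(p,145,130,285,250,5,'s15c')
E
```

```text
time: 13.92
tool_pos: [0.4293, 0.0566, 0.0306]
tool_rot: [-1.571, -0.001, -1.55]
contact_force: [0.1, 0.1, -0.5]
opening: 0.0212
0.0211685873352287
d [-0.0034  0.0256  0.0007] r [0.0002 0.0038 0.0014] rows t 0.413249574295584 rot 0.021591516105225757
```

View pics/s15c.png

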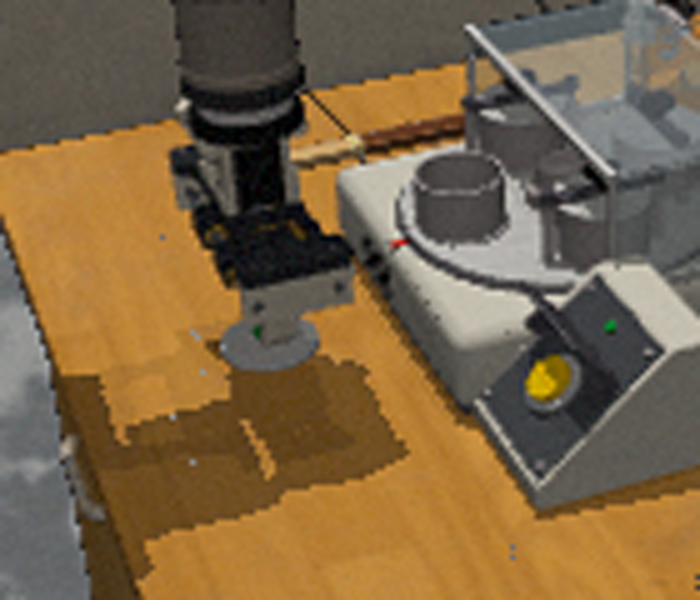

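```bash
python3 -m creep '[{"dx":0,"dy":0.015,"dz":0,"rx":0,"ry":0,"rz":0,"gripper":0},{"dx":0,"dy":0.022,"dz":0,"rx":0,"ry":0,"rz":0,"gripper":0},{"dx":0,"dy":0.025,"dz":0,"rx":0,"ry":0,"rz":0,"gripper":0},{"dx":0,"dy":0.025,"dz":0,"rx":0,"ry":0,"rz":0,"gripper":0}]'
```

```text
time: 14.48
tool_pos: [0.4312, 0.0565, 0.0067]
tool_rot: [-1.567, -0.002, -1.55]
contact_force: [0.2, 0.2, 0.1]
opening: 0.0217
```

```bash
python3 -m creep '[{"dx":0,"dy":0.0025,"dz":0,"rx":0,"ry":0,"rz":0,"gripper":0},{"dx":0,"dy":0.0025,"dz":0,"rx":0,"ry":0,"rz":0,"gripper":0}]'
```

```text
time: 14.72
tool_pos: [0.431, 0.0565, 0.0038]
tool_rot: [-1.568, -0.002, -1.55]
contact_force: [-0.1, 0.5, -0.8]
opening: 0.0215
```

```bash
python3 -m creep '[{"dx":0,"dy":0.0015,"dz":0,"rx":0,"ry":0,"rz":0,"gripper":0},{"dx":0,"dy":0.002,"dz":0,"rx":0,"ry":0,"rz":0,"gripper":0}]'
python3 - <<'E'
from h import *
p,d=snap('side','s16');crop(p,165,170,265,230,8,'s16c')
E
```

```text
time: 14.98
tool_pos: [0.4312, 0.0565, 0.0032]
tool_rot: [-1.567, -0.002, -1.55]
contact_force: [-6.6, 0.2, 26.0]
opening: 0.0211
```

View pics/s16c.png

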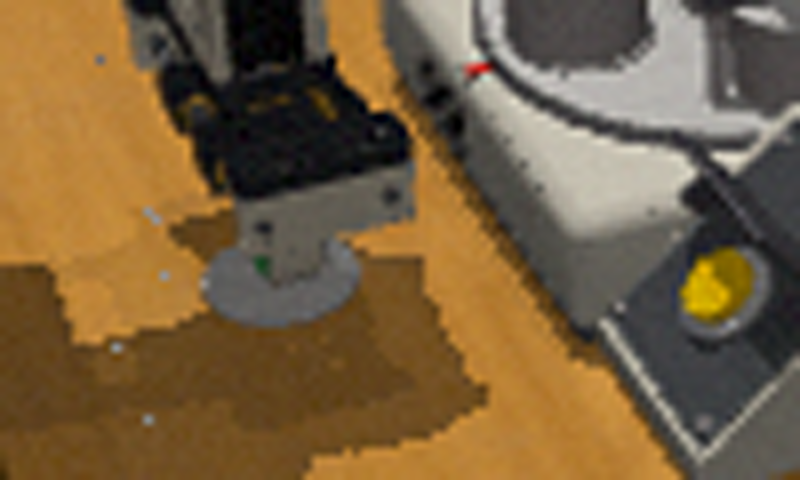

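```bash
python3 -m creep '[{"dx":0,"dy":-0.0015,"dz":0,"rx":0,"ry":0,"rz":0,"gripper":0},{"dx":0,"dy":-0.0015,"dz":0,"rx":0,"ry":0,"rz":0,"gripper":0.55},{"dx":0,"dy":-0.0015,"dz":0,"rx":0,"ry":0,"rz":0,"gripper":0.55},{"dx":0,"dy":-0.0015,"dz":0,"rx":0,"ry":0,"rz":0,"gripper":0.55},{"dx":0,"dy":-0.03,"dz":0,"rx":0,"ry":0,"rz":0,"gripper":0.55},{"dx":0,"dy":-0.06,"dz":0,"rx":0,"ry":0,"rz":0,"gripper":0.55},{"dx":0,"dy":-0.1,"dz":0,"rx":0,"ry":0,"rz":0,"gripper":0.55},{"dx":0,"dy":-0.1,"dz":0,"rx":0,"ry":0,"rz":0,"gripper":0.55}]'
python3 - <<'E'
from h import *
p=wknob('w17',.032); rel([.5745,-.298,.12],RD)
E
```

```text
time: 16.02
tool_pos: [0.4325, 0.0566, 0.1041]
tool_rot: [-1.562, -0.002, -1.55]
contact_force: [0.3, -0.7, 0.1]
opening: 0.0506
247 191 25 25
[0.4296 0.0565 0.032 ] tool [-0.      0.0721 -0.0036]
[0.4294 0.0671 0.032 ] tool [-0.0107  0.072  -0.0036]
[0.4298 0.0458 0.032 ] tool [ 0.0106  0.0721 -0.0036]
[0.4406 0.0567 0.032 ] tool [-0.0001  0.0722  0.0074]
d [ 0.3576 -0.016   0.1358] r [-0.0059  0.0038  0.0018] rows t 6.125478720295288 rot 0.038844598501452346
```

View pics/w17.png

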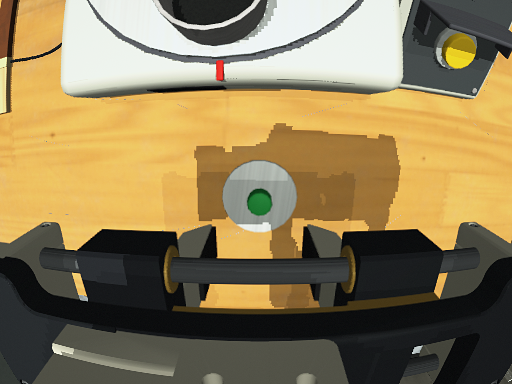

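```bash
python3 -m creep '[{"dx":0.055,"dy":-0.015,"dz":0.021,"rx":0,"ry":0,"rz":0,"gripper":0.45},{"dx":0.11,"dy":-0.015,"dz":0.042,"rx":0,"ry":0,"rz":0,"gripper":0.45},{"dx":0.165,"dy":-0.015,"dz":0.063,"rx":0,"ry":0,"rz":0,"gripper":0.45},{"dx":0.22,"dy":-0.015,"dz":0.084,"rx":0,"ry":0,"rz":0,"gripper":0.45},{"dx":0.275,"dy":-0.015,"dz":0.105,"rx":0,"ry":0,"rz":0,"gripper":0.45},{"dx":0.33,"dy":-0.01,"dz":0.125,"rx":0,"ry":0,"rz":0,"gripper":0.45},{"dx":0.358,"dy":0,"dz":0.135,"rx":-0.006,"ry":0.004,"rz":0.002,"gripper":0.45},{"dx":0.358,"dy":0.01,"dz":0.135,"rx":-0.006,"ry":0.004,"rz":0.002,"gripper":0.45},{"dx":0.358,"dy":0.01,"dz":0.135,"rx":-0.006,"ry":0.004,"rz":0.002,"gripper":0.45}]'
cat >> h.py <<'E'
def wring(name,z=.01):
    c,M,pT,RT,p,d=wsnap(name); g=cv2.cvtColor(p,cv2.COLOR_RGB2HSV)
    m=((g[...,2]<75)).astype(np.uint8)*255; m[232:]=0
    cs,_=cv2.findContours(m,0,2)
    for k in cs:
        x,y,w,h=cv2.boundingRect(k)
        if not(12<w<60 and 10<h<60): continue
        L=[wonz(c,M,a,b,z) for a,b in [(x,y+h/2),(x+w,y+h/2),(x+w/2,y),(x+w/2,y+h)]]; C=wonz(c,M,x+w/2,y+h/2,z)
        print((x,y,w,h),np.round(C,4),'size',np.round(L[0][1]-L[1][1],4),np.round(L[2][0]-L[3][0],4),'tool',np.round(RT.T@(C-pT),4))
    return p
E
python3 - <<'E'
from h import *
p=wring('w18'); rel([.5735,-.299,.09],RD)
E
```

```text
time: 17.2
tool_pos: [0.5717, -0.2969, 0.0902]
tool_rot: [-1.578, 0.004, -1.554]
contact_force: [0.1, 0.0, -0.1]
opening: 0.041
(474, 214, 38, 18) [ 0.5437 -0.5666  0.01  ] size 0.0702 0.0225 tool [ 0.2694  0.0794 -0.0319]
(492, 194, 20, 16) [ 0.5692 -0.5742  0.01  ] size 0.0375 0.0192 tool [ 0.2775  0.0792 -0.0066]
(249, 180, 27, 27) [ 0.5741 -0.2992  0.01  ] size 0.0235 0.0245 tool [0.0026 0.0802 0.003 ]
(491, 83, 21, 21) [ 0.6886 -0.5497  0.01  ] size 0.0352 0.0227 tool [0.255  0.0785 0.1132]
(175, 0, 44, 41) [ 0.7245 -0.2414  0.01  ] size 0.0382 0.0384 tool [-0.0526  0.0793  0.1543]
d [0.0021 0.0014 0.0012] r [ 0.0054  0.0006 -0.0025] rows t 0.04513124133520566 rot 0.03172253425446143
```

View pics/w18.png

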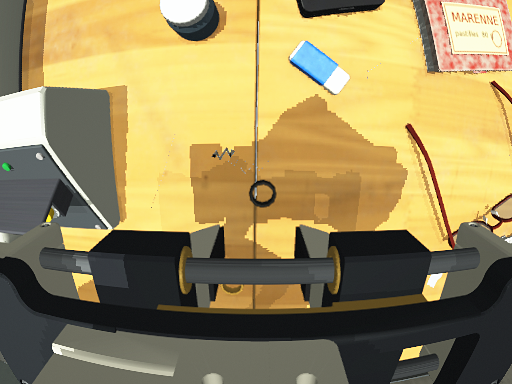

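```bash
python3 -m creep '[{"dx":0.002,"dy":0.03,"dz":0.0025,"rx":0.005,"ry":0,"rz":-0.002,"gripper":0.45},{"dx":0.0026,"dy":0.06,"dz":0.0025,"rx":0.005,"ry":0,"rz":-0.002,"gripper":0.45},{"dx":0.0026,"dy":0.085,"dz":0.0025,"rx":0.005,"ry":0,"rz":-0.002,"gripper":0.45},{"dx":0.0026,"dy":0.094,"dz":0.0025,"rx":0.005,"ry":0,"rz":-0.002,"gripper":0.45},{"dx":0.0026,"dy":0.0965,"dz":0.0025,"rx":0.005,"ry":0,"rz":-0.002,"gripper":0.45},{"dx":0.0026,"dy":0.0965,"dz":0.0025,"rx":0.005,"ry":0,"rz":-0.002,"gripper":0.45}]'
python3 - <<'E'
from h import *
rel([.5741,-.2992,-.009],RD); p,d=snap('side','s19');crop(p,235,215,335,285,8,'s19c'); snap('wrist','w19')
E
```

```text
time: 18.0
tool_pos: [0.576, -0.3011, -0.0026]
tool_rot: [-1.567, -0.003, -1.554]
contact_force: [0.8, -0.1, 0.5]
opening: 0.0413
d [-0.0019  0.0064 -0.0019] r [-0.0036  0.0001  0.0026] rows t 0.11116481224608049 rot 0.02385808881782477
```

View pics/s19c.png

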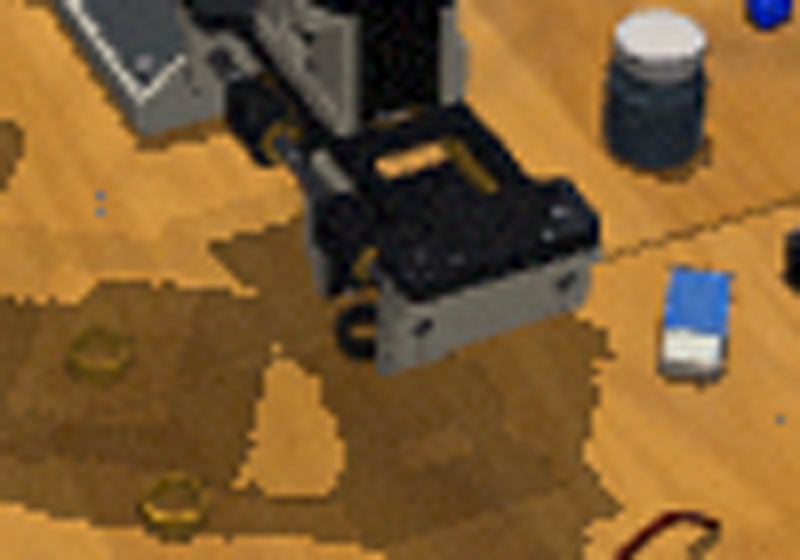

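View pics/w19.png

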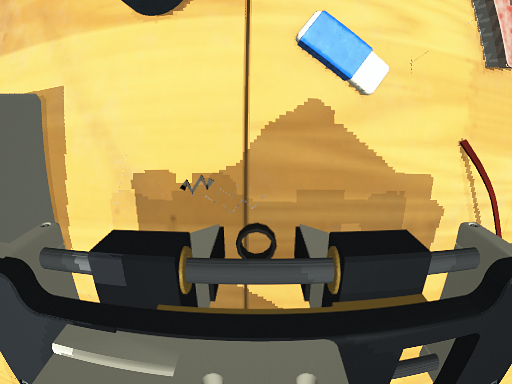

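```bash
python3 -m creep '[{"dx":-0.002,"dy":0.004,"dz":-0.002,"rx":0,"ry":0,"rz":0,"gripper":0.45},{"dx":-0.002,"dy":0.0055,"dz":-0.002,"rx":0,"ry":0,"rz":0,"gripper":0.45},{"dx":-0.002,"dy":0.0055,"dz":-0.002,"rx":0,"ry":0,"rz":0,"gripper":0.45}]'
python3 - <<'E'
from h import *
c,M,pT,RT,p,d=wsnap('w20'); crop(p,200,200,320,290,6,'w20c')
m=(cv2.cvtColor(p,cv2.COLOR_RGB2HSV)[...,2]<75)
E
```

```text
time: 18.48
tool_pos: [0.5732, -0.299, -0.0094]
tool_rot: [-1.569, -0.001, -1.554]
contact_force: [1.4, 0.2, -0.2]
opening: 0.0412
```

View pics/w20c.png

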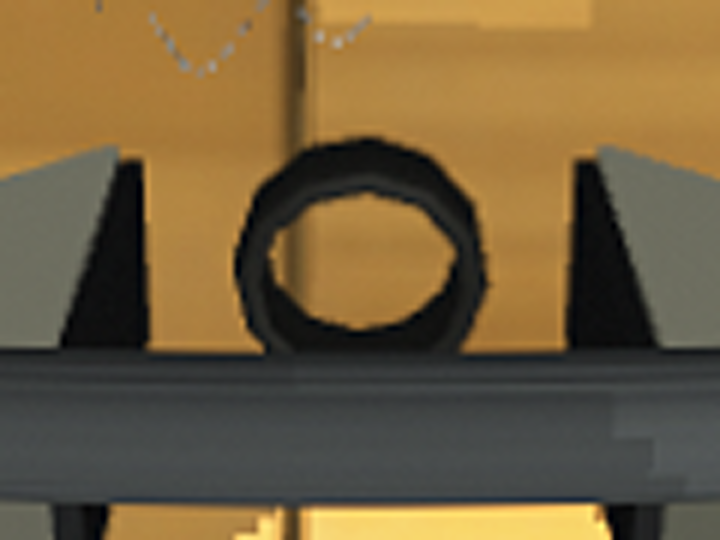

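```bash
python3 -m creep '[{"dx":0,"dy":0,"dz":0.001,"rx":0,"ry":0,"rz":0,"gripper":0},{"dx":0,"dy":0,"dz":0.001,"rx":0,"ry":0,"rz":0,"gripper":0},{"dx":0,"dy":0,"dz":0.001,"rx":0,"ry":0,"rz":0,"gripper":0},{"dx":0,"dy":0,"dz":0.001,"rx":0,"ry":0,"rz":0,"gripper":0},{"dx":0,"dy":-0.03,"dz":0.001,"rx":0,"ry":0,"rz":0,"gripper":0},{"dx":0,"dy":-0.08,"dz":0.001,"rx":0,"ry":0,"rz":0,"gripper":0},{"dx":0,"dy":-0.14,"dz":0.001,"rx":0,"ry":0,"rz":0,"gripper":0},{"dx":0,"dy":-0.18,"dz":0.001,"rx":0,"ry":0,"rz":0,"gripper":0},{"dx":0,"dy":-0.18,"dz":0.001,"rx":0,"ry":0,"rz":0,"gripper":0}]' 12
python3 - <<'E'
from h import *
snap('wrist','w21'); rel([.585,.0872,.16],RD)
E
```

```text
time: 19.65
tool_pos: [0.5756, -0.2998, 0.1751]
tool_rot: [-1.562, -0.006, -1.554]
contact_force: [0.9, -0.3, 0.4]
opening: 0.0222
d [-0.386  0.011  0.017] r [-0.0047 -0.0002  0.0033] rows t 6.18518801253673 rot 0.030831848233736185
```

View pics/w21.png

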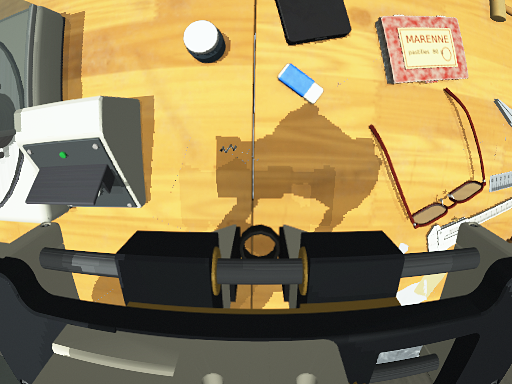

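```bash
python3 -m creep '[{"dx":-0.055,"dy":0,"dz":0,"rx":0,"ry":0,"rz":0,"gripper":0},{"dx":-0.11,"dy":0,"dz":0,"rx":0,"ry":0,"rz":0,"gripper":0},{"dx":-0.165,"dy":0,"dz":0.004,"rx":0,"ry":0,"rz":0,"gripper":0},{"dx":-0.22,"dy":0,"dz":0.008,"rx":0,"ry":0,"rz":0,"gripper":0},{"dx":-0.275,"dy":0,"dz":0.012,"rx":0,"ry":0,"rz":0,"gripper":0},{"dx":-0.33,"dy":0,"dz":0.017,"rx":0,"ry":0,"rz":0,"gripper":0},{"dx":-0.37,"dy":0,"dz":0.017,"rx":0,"ry":0,"rz":0,"gripper":0},{"dx":-0.386,"dy":0,"dz":0.017,"rx":-0.005,"ry":0,"rz":0.003,"gripper":0},{"dx":-0.386,"dy":0,"dz":0.017,"rx":-0.005,"ry":0,"rz":0.003,"gripper":0},{"dx":-0.386,"dy":0,"dz":0.017,"rx":-0.005,"ry":0,"rz":0.003,"gripper":0}]'
python3 - <<'E'
from h import *
snap('wrist','w22'); rel([.585,.0875,.111],RD)
E
```

```text
time: 20.95
tool_pos: [0.5844, 0.086, 0.1696]
tool_rot: [-1.575, 0.001, -1.555]
contact_force: [-0.5, -0.2, 0.4]
opening: 0.0224
d [-0.0016  0.0588  0.0007] r [ 0.0034 -0.002  -0.001 ] rows t 0.9412964759763379 rot 0.02193653795595177
```

View pics/w22.png

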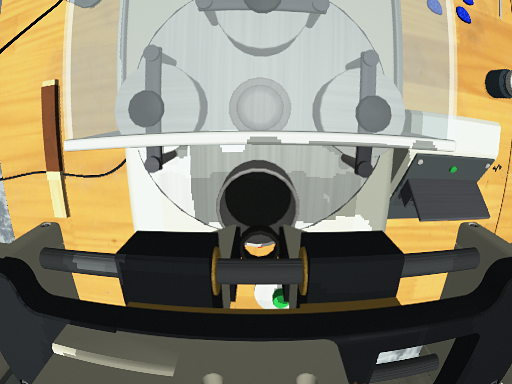

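```bash
python3 -m creep '[{"dx":-0.0015,"dy":0.025,"dz":0.001,"rx":0.003,"ry":-0.002,"rz":-0.001,"gripper":0},{"dx":-0.0015,"dy":0.045,"dz":0.001,"rx":0.003,"ry":-0.002,"rz":-0.001,"gripper":0},{"dx":-0.0015,"dy":0.057,"dz":0.001,"rx":0.003,"ry":-0.002,"rz":-0.001,"gripper":0},{"dx":-0.0015,"dy":0.057,"dz":0.001,"rx":0.003,"ry":-0.002,"rz":-0.001,"gripper":0},{"dx":-0.0015,"dy":0.057,"dz":0.001,"rx":0.003,"ry":-0.002,"rz":-0.001,"gripper":0}]';  python3 - <<'E'
from h import *
p,d=snap('side','s23');crop(p,195,130,335,250,5,'s23c')
E
```

```text
time: 21.62
tool_pos: [0.5859, 0.0888, 0.114]
tool_rot: [-1.569, 0.0, -1.553]
contact_force: [-0.2, -0.1, 0.2]
opening: 0.0223
```

View pics/s23c.png

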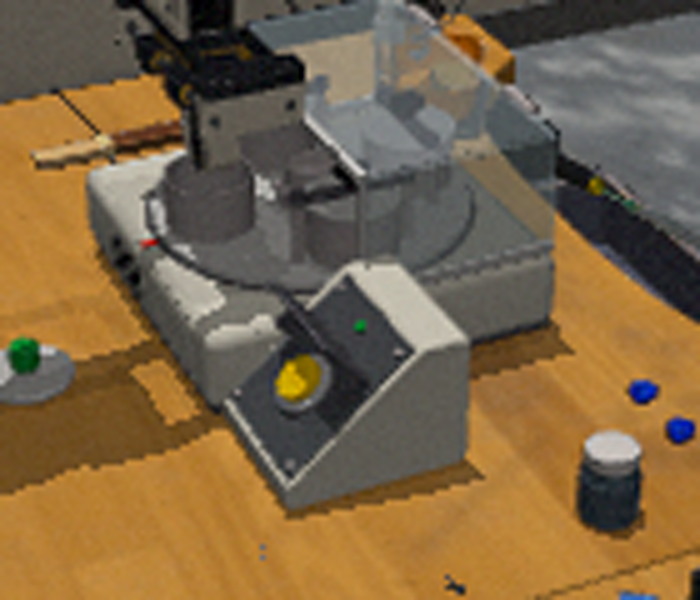

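```bash
python3 -m creep '[{"dx":0,"dy":0,"dz":0,"rx":0,"ry":0,"rz":0,"gripper":0.45},{"dx":0,"dy":0,"dz":0,"rx":0,"ry":0,"rz":0,"gripper":0.45},{"dx":0,"dy":0,"dz":0,"rx":0,"ry":0,"rz":0,"gripper":0.45},{"dx":0,"dy":-0.03,"dz":0,"rx":0,"ry":0,"rz":0,"gripper":0.45},{"dx":0,"dy":-0.06,"dz":-0.03,"rx":0,"ry":0,"rz":0,"gripper":0.45},{"dx":0,"dy":-0.06,"dz":-0.075,"rx":0,"ry":0,"rz":0,"gripper":0.45},{"dx":0,"dy":-0.06,"dz":-0.075,"rx":0,"ry":0,"rz":0,"gripper":0.45},{"dx":0,"dy":-0.06,"dz":-0.075,"rx":0,"ry":0,"rz":0,"gripper":0.45}]';  python3 - <<'E'
from h import *
c,M,pT,RT,p,d=wsnap('w24');crop(p,200,80,340,220,4,'w24c'); np.savez('w24m.npz',M=M)
E
```

```text
time: 22.68
tool_pos: [0.5111, 0.0877, 0.1736]
tool_rot: [-1.569, 0.0, -1.552]
contact_force: [-0.8, 0.7, -0.3]
opening: 0.0415
```

View pics/w24.png

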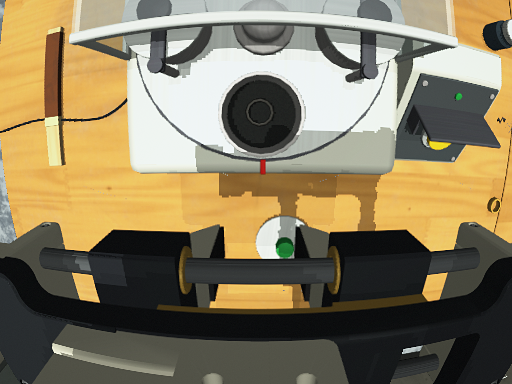

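View pics/w24c.png

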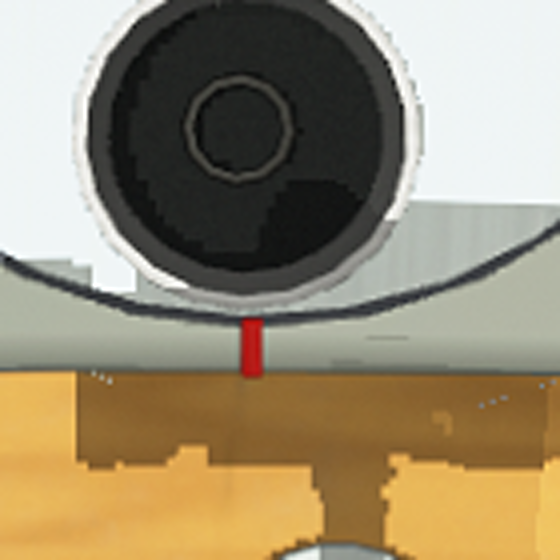

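Run:
```python
from h import *
p=np.load('w24.npz')['p'];c,M=wmat(); M=np.load('w24m.npz')['M']
g=cv2.cvtColor(p,cv2.COLOR_RGB2GRAY); m=(g<85).astype(np.uint8); m[:70]=0;m[165:]=0;m[:,:205]=0;m[:,320:]=0
m=cv2.morphologyEx(m,cv2.MORPH_OPEN,np.ones((5,5)))
cs,_=cv2.findContours(m,0,2);k=max(cs,key=cv2.contourArea);print(cv2.boundingRect(k))
k=cv2.convexHull(k)
Q=np.array([wonz(c,M,u,v,.118)[:2] for u,v in k[:,0]])
(cc,r)=cv2.minEnclosingCircle((Q*1000).astype(np.float32)); A=np.c_[2*Q,np.ones(len(Q))];s=np.linalg.lstsq(A,(Q**2).sum(1),rcond=None)[0]
print('mouth',cc,r,'lsq',s[:2],np.sqrt(s[2]+s[:2]@s[:2]))
wknob('w25',.032)
rel([.430,.0567,.05],RD)
```

```text
(222, 75, 79, 79)
mouth (582.9744873046875, 87.82726287841797) 30.05476188659668 lsq [0.58297171 0.0878959 ] 0.029794135887092697
276 240 18 19
[0.4302 0.0564 0.032 ] tool [ 0.0297  0.1413 -0.0819]
[0.4301 0.0669 0.032 ] tool [ 0.0192  0.1413 -0.0818]
[0.4302 0.0459 0.032 ] tool [ 0.0403  0.1413 -0.0821]
[0.4424 0.0571 0.032 ] tool [ 0.0293  0.1413 -0.0697]
d [ 0.0294  0.1231 -0.082 ] r [-0.0011  0.0017 -0.0004] rows t 2.4135604560015476 rot 0.010953382344108718
```

```bash
python3 -m creep '[{"dx":0.015,"dy":0.03,"dz":-0.04,"rx":0,"ry":0,"rz":0,"gripper":0.5},{"dx":0.03,"dy":0.07,"dz":-0.08,"rx":0,"ry":0,"rz":0,"gripper":0.5},{"dx":0.03,"dy":0.11,"dz":-0.081,"rx":0,"ry":0,"rz":0,"gripper":0.5},{"dx":0.03,"dy":0.123,"dz":-0.081,"rx":0,"ry":0,"rz":0,"gripper":0.5},{"dx":0.03,"dy":0.123,"dz":-0.081,"rx":0,"ry":0,"rz":0,"gripper":0.5},{"dx":0.03,"dy":0.123,"dz":-0.081,"rx":0,"ry":0,"rz":0,"gripper":0.5}]';  python3 - <<'E'
from h import *
wknob('w26',.032); rel([.4312,.0565,.0045],RD)
E
```

```text
time: 23.52
tool_pos: [0.4315, 0.0563, 0.0511]
tool_rot: [-1.568, 0.0, -1.552]
contact_force: [-0.1, -0.3, -0.5]
opening: 0.0455
244 207 31 32
[0.4309 0.0564 0.032 ] tool [-0.0001  0.0191 -0.0006]
[0.4307 0.0669 0.032 ] tool [-0.0106  0.0191 -0.0007]
[0.4311 0.0458 0.032 ] tool [ 0.0104  0.0191 -0.0006]
[0.4423 0.0566 0.032 ] tool [-0.0001  0.0191  0.0108]
d [-0.0002  0.0467 -0.0002] r [-0.0028  0.002  -0.0003] rows t 0.747221369715702 rot 0.018303525241974376
```

View pics/w26.png

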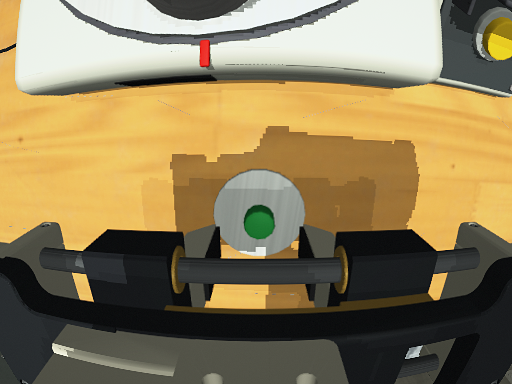

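Well centred over the knob (258,222). Go down and grip.

```bash
python3 -m creep '[{"dx":0,"dy":0.025,"dz":0,"rx":0,"ry":0,"rz":0,"gripper":0.5},{"dx":0,"dy":0.042,"dz":0,"rx":0,"ry":0,"rz":0,"gripper":0.5},{"dx":0,"dy":0.0455,"dz":0,"rx":-0.002,"ry":0.002,"rz":0,"gripper":0.5},{"dx":0,"dy":0.0455,"dz":0,"rx":-0.002,"ry":0.002,"rz":0,"gripper":0.5},{"dx":0,"dy":0.0455,"dz":0,"rx":-0.002,"ry":0.002,"rz":0,"gripper":0},{"dx":0,"dy":0.0455,"dz":0,"rx":-0.002,"ry":0.002,"rz":0,"gripper":0},{"dx":0,"dy":0.0455,"dz":0,"rx":-0.002,"ry":0.002,"rz":0,"gripper":0},{"dx":0,"dy":0.0455,"dz":0,"rx":-0.002,"ry":0.002,"rz":0,"gripper":0}]' 20
python3 - <<'E'
from h import *
print(tool()[0])
rel([.5842,.0879,.16],RD)
E
```

```text
time: 24.58
tool_pos: [0.4301, 0.0562, 0.005]
tool_rot: [-1.572, 0.0, -1.554]
contact_force: [-0.3, 0.1, 4.1]
opening: 0.0212
[0.43014637 0.05621456 0.00495866]
d [-0.0292 -0.1552  0.1544] r [ 0.0012 -0.0002 -0.0004] rows t 3.5335849340548338 rot 0.006688257578375601
```

```bash
python3 -m creep '[{"dx":0,"dy":-0.03,"dz":0,"rx":0,"ry":0,"rz":0,"gripper":0},{"dx":-0.005,"dy":-0.08,"dz":0.01,"rx":0,"ry":0,"rz":0,"gripper":0},{"dx":-0.01,"dy":-0.125,"dz":0.03,"rx":0,"ry":0,"rz":0,"gripper":0},{"dx":-0.016,"dy":-0.15,"dz":0.065,"rx":0,"ry":0,"rz":0,"gripper":0},{"dx":-0.022,"dy":-0.155,"dz":0.105,"rx":0,"ry":0,"rz":0,"gripper":0},{"dx":-0.029,"dy":-0.15,"dz":0.14,"rx":0,"ry":0,"rz":0,"gripper":0},{"dx":-0.029,"dy":-0.145,"dz":0.1535,"rx":0.001,"ry":0,"rz":0,"gripper":0},{"dx":-0.029,"dy":-0.135,"dz":0.1535,"rx":0.001,"ry":0,"rz":0,"gripper":0},{"dx":-0.029,"dy":-0.13,"dz":0.1535,"rx":0.001,"ry":0,"rz":0,"gripper":0},{"dx":-0.029,"dy":-0.13,"dz":0.1535,"rx":0.001,"ry":0,"rz":0,"gripper":0}]'
python3 - <<'E'
from h import *
rel([.5839,.0876,.1175],RD);snap('wrist','w27')
p,d=snap('side','s27');crop(p,195,130,335,250,5,'s27c')
E
```

```text
time: 25.82
tool_pos: [0.582, 0.0876, 0.1339]
tool_rot: [-1.573, 0.0, -1.554]
contact_force: [-0.2, -0.2, -1.0]
opening: 0.0215
d [0.     0.0164 0.002 ] r [ 0.0025 -0.0003 -0.0004] rows t 0.2645438482608607 rot 0.013569722231308609
```

View pics/s27c.png

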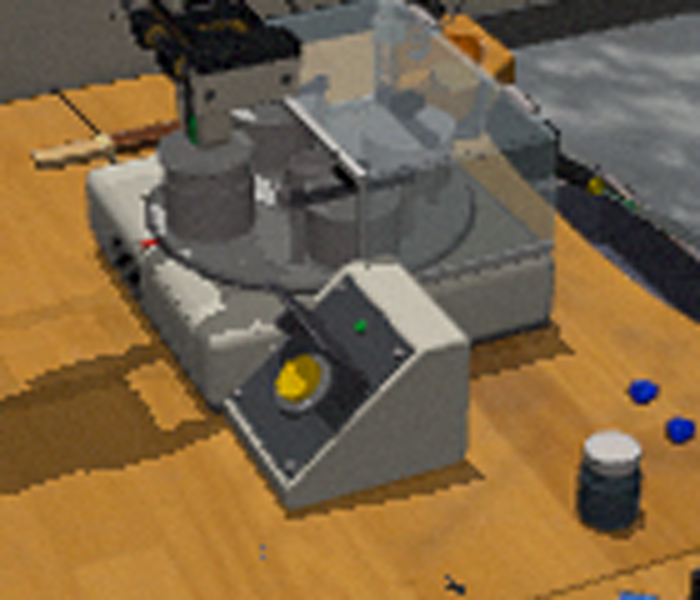

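View pics/w27.png

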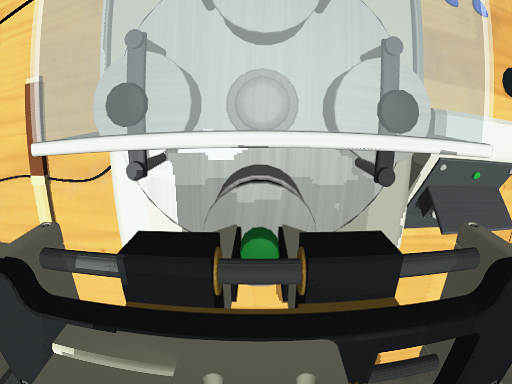

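```bash
python3 -m creep '[{"dx":0,"dy":0.004,"dz":0.002,"rx":0.002,"ry":0,"rz":0,"gripper":0},{"dx":0,"dy":0.008,"dz":0.002,"rx":0.002,"ry":0,"rz":0,"gripper":0},{"dx":0,"dy":0.012,"dz":0.002,"rx":0.002,"ry":0,"rz":0,"gripper":0},{"dx":0,"dy":0.015,"dz":0.002,"rx":0.002,"ry":0,"rz":0,"gripper":0},{"dx":0,"dy":0.015,"dz":0.002,"rx":0.002,"ry":0,"rz":0,"gripper":0}]'
```

```text
time: 26.55
tool_pos: [0.5849, 0.0878, 0.119]
tool_rot: [-1.57, 0.0, -1.554]
contact_force: [0.3, 0.1, -1.5]
opening: 0.0213
```

```bash
python3 -m creep '[{"dx":0,"dy":0.001,"dz":0,"rx":0,"ry":0,"rz":0,"gripper":0},{"dx":0,"dy":0.0015,"dz":0,"rx":0,"ry":0,"rz":0,"gripper":0},{"dx":0,"dy":0.0015,"dz":0,"rx":0,"ry":0,"rz":0,"gripper":0}]'
```

```text
time: 26.92
tool_pos: [0.5853, 0.0878, 0.1184]
tool_rot: [-1.569, 0.0, -1.554]
contact_force: [-1.4, 0.7, 4.9]
opening: 0.0214
```

```bash
python3 -m creep '[{"dx":0,"dy":0,"dz":0,"rx":0,"ry":0,"rz":0,"gripper":0.5},{"dx":0,"dy":0,"dz":0,"rx":0,"ry":0,"rz":0,"gripper":0.5},{"dx":0,"dy":0,"dz":0,"rx":0,"ry":0,"rz":0,"gripper":0.5},{"dx":0,"dy":-0.03,"dz":0,"rx":0,"ry":0,"rz":0,"gripper":0.5},{"dx":0,"dy":-0.07,"dz":0,"rx":0,"ry":0,"rz":0,"gripper":0.5},{"dx":0,"dy":-0.07,"dz":-0.06,"rx":0,"ry":0,"rz":0,"gripper":0.5},{"dx":0,"dy":-0.07,"dz":-0.1,"rx":0,"ry":0,"rz":0,"gripper":0.5},{"dx":0,"dy":-0.07,"dz":-0.1,"rx":0,"ry":0,"rz":0,"gripper":0.5},{"dx":0,"dy":-0.07,"dz":-0.1,"rx":0,"ry":0,"rz":0,"gripper":0.5}]'
python3 - <<'E'
from h import *
wknob('w28'); snap('side','s28'); p=np.load('s28.npz')['p'];crop(p,195,130,335,250,5,'s28c')
p=np.load('w28.npz')['p'];crop(p,190,40,340,200,4,'w28c')
p,d=snap('top','t28');knob(p)
E
```

```text
time: 28.05
tool_pos: [0.486, 0.0861, 0.1882]
tool_rot: [-1.568, 0.0, -1.554]
contact_force: [0.3, 0.2, 0.1]
opening: 0.0459
245 64 30 30
[0.583  0.0875 0.145 ] tool [0.0002 0.0434 0.0969]
[0.5829 0.098  0.145 ] tool [-0.0103  0.0435  0.0969]
[0.5833 0.0769 0.145 ] tool [0.0108 0.0434 0.0969]
[0.5939 0.0877 0.145 ] tool [0.0002 0.0435 0.1078]
knob px 197.5 190.5 area 23.0 [0.5852 0.0876 0.145 ] r 0.07984779699835408 ang from machine x 177.14951849603187
```

View pics/s28c.png

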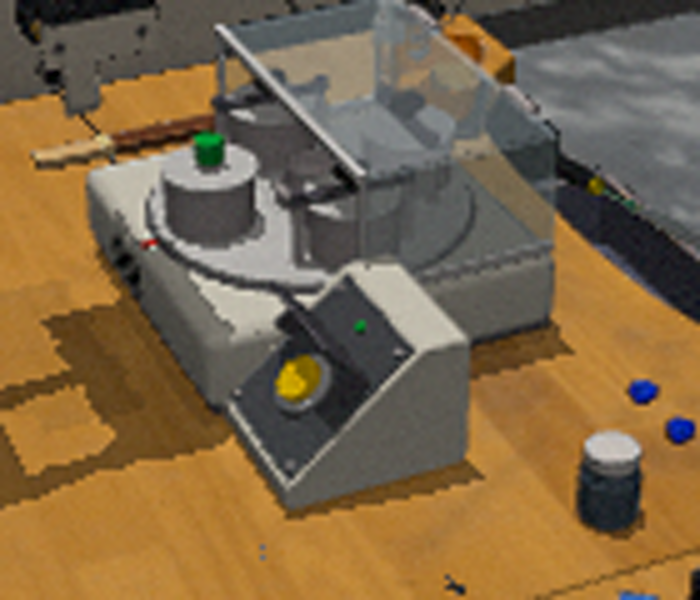

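View pics/w28c.png

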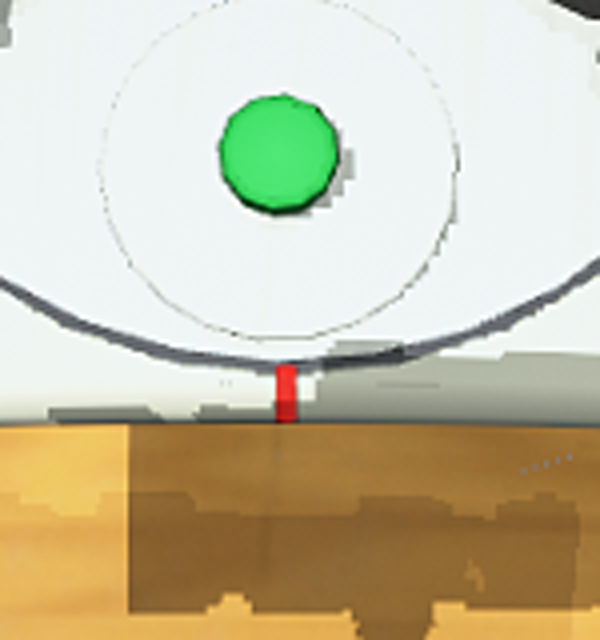

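Run:
```python
from h import *
f=np.load('w28.npz');d=f['d'];c,M=wmat();P=[]
for v in range(66,122,2):
  for u in range(222,300,2):
    t,D=wray(c,M,u,v);z=(M[:3,:3].T@D)[2];q=t+D*d[v,u]/z;r=np.hypot(*(q[:2]-[.583,.0877]))
    if .014<r<.032:P.append(q)
P=np.array(P);A=np.c_[P[:,:2]-[.583,.0877],np.ones(len(P))];s=np.linalg.lstsq(A,P[:,2],rcond=None)[0];print(len(P),s,'expected height .123')
```

```text
721 [-0.18299702 -0.00040848  0.1237963 ] expected height .123
```

Run:
```python
from h import *
f=np.load('w28.npz');d=f['d'];c,M=wmat()
def pt_(u,v):
    t,D=wray(c,M,u,v);z=(M[:3,:3].T@D)[2];return t+D*d[v,u]/z
for u in (235,260,285):
  print([ (v,*np.round(pt_(u,v),4)[[0,2]]) for v in (40,46,52,58,64,70,76,82,88,94,100,106,112,118,122,128,136,150,170,190,210)])
```

```text
[(40, np.float64(0.628), np.float64(0.0786)), (46, np.float64(0.612), np.float64(0.1233)), (52, np.float64(0.6073), np.float64(0.1216)), (58, np.float64(0.6019), np.float64(0.1245)), (64, np.float64(0.5971), np.float64(0.124)), (70, np.float64(0.5922), np.float64(0.1243)), (76, np.float64(0.5875), np.float64(0.1239)), (82, np.float64(0.5827), np.float64(0.1238)), (88, np.float64(0.578), np.float64(0.1236)), (94, np.float64(0.5733), np.float64(0.1225)), (100, np.float64(0.5685), np.float64(0.1237)), (106, np.float64(0.5638), np.float64(0.1239)), (112, np.float64(0.5591), np.float64(0.122)), (118, np.float64(0.5535), np.float64(0.0782)), (122, np.float64(0.5497), np.float64(0.0787)), (128, np.float64(0.5437), np.float64(0.0719)), (136, np.float64(0.5359), np.float64(0.0714)), (150, np.float64(0.5129), np.float64(-0.0015)), (170, np.float64(0.4883), np.float64(-0.0005)), (190, np.float64(0.463), np.float64(-0.0001)), (210, np.float64(0.4368), np.float64(0.0002))]
[(40, np.float64(0.6169), np.float64(0.1237)), (46, np.float64(0.6118), np.float64(0.1242)), (52, np.float64(0.607), np.float
[... 1127 characters left out ...]
(76, np.float64(0.5882), np.float64(0.1238)), (82, np.float64(0.5834), np.float64(0.1241)), (88, np.float64(0.5787), np.float64(0.1236)), (94, np.float64(0.574), np.float64(0.123)), (100, np.float64(0.5692), np.float64(0.1232)), (106, np.float64(0.5645), np.float64(0.1232)), (112, np.float64(0.5598), np.float64(0.1236)), (118, np.float64(0.5542), np.float64(0.0768)), (122, np.float64(0.5505), np.float64(0.0782)), (128, np.float64(0.5446), np.float64(0.0723)), (136, np.float64(0.5368), np.float64(0.0715)), (150, np.float64(0.5142), np.float64(0.0001)), (170, np.float64(0.4894), np.float64(-0.0002)), (190, np.float64(0.4642), np.float64(0.0004)), (210, np.float64(0.4375), np.float64(-0.0009))]
```

Run:
```python
from cell import robot,status
print(robot.hand_in()); print(status.observe()['time'])
```

```text
the job is handed in; nothing more can be done
None
the job is handed in; nothing more can be done
```

The job is done and handed in at about 28 s of robot time; `hand_in` gives no verdict, so these results come from my own checks.

**What I did:** I held the jog button down for about 4.8 s, from roughly 4.2 to 9.0 s. Releasing it stopped the open pot about 3 mm from the load point. I set the lid flat on the free bench in front of the machine. The dull ring went into the pot by a drop from just above the mouth, and the wrist view showed it lying flat near the middle. The lid then went back on with about 5 N of contact at the expected height.

**Last checks:**
- **Lid fit:** it sits level, with its disc top at 0.1236 m against the 0.123 m expected. The knob is within 1 mm of the mouth centre measured from the same viewpoint.
- **Turret and button:** the knob is back on the same top-camera pixel as before I lifted it, so the pot has not moved, and the button is up.
- **Robot:** clear, with no contact force.
- **Other objects:** I did not touch them, but I made no final measurement of where they lie.

**What disagreed:**
- **Fingertips:** they stood about 11 mm behind the reported TCP instead of 17 mm ahead of it. My first presses therefore missed the button, and I found the contact in small steps and used that offset from then on.
- **Camera views:** the top and wrist cameras differed by about 2 mm on the pot's x position.
- **Tilt check:** one plane fit showed a false tilt because pixels off the lid got in; checking row by row showed the lid level.

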